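Load a label roll on the bench dispenser

TASK

Load the label dispenser with the green roll: push the keeper arm well clear of the spindle (to the left), set the green roll flat side down on the upright spindle, fully down on its seat and without letting it drop, then push the keeper arm back over the roll to its stop. Finally turn the skewed guide plate square by pushing its yellow-marked corner, with the notch in the opposite corner staying against the red peg, until its straight long edge lies flush against the dark peg; do not lift the plate. Leave the orange roll, bottles, jars and bare core where they are.

Things in the scene. Friction and masses are not known exactly. Their poses are not given: they have to be found in the camera images.
- dispenser: Label dispenser, fixed, at another place and yaw each time. Blue base plate 15 mm high; in its own frame (mm) x -110 to 130, y -180 to 155. Origin on the table; own x points away from the robot, y left. In that frame (x, y): spindle (0, -115), keeper hinge (100, -115), red peg (50, 5), dark stop peg (71.5, 115), low grey housing x 91 to 125, y 10 to 140, its top 36 mm above the table.
- spindle_seat (a point): Middle of the top of the grey seat disc (72 mm across, 25 mm above the table) at the foot of the steel spindle. The spindle stands upright on it: 24 mm across, 80 mm tall above this point, its last 14 mm tapering. A roll is fully down when its underside rests on this disc.
- keeper (a joint): Keeper arm, aluminium bar 155 x 16 x 12 mm, underside 135 mm above the table (10 mm over a mounted roll), on a vertical hinge. Angle in rad: 0 = at its stop, pointing along the dispenser's -x over the spindle; grows as the knob swings to the dispenser's +y (left), up to 1.6. About 1 N of friction at the knob, no spring, stays where left. Starts at 0 to 0.3; a roll can pass from 0.9 on.
- keeper_knob (a point): Yellow upright knob at the free end of the keeper arm, to be pushed sideways: 18 mm across, from 147 to 192 mm above the table. The point is on its axis, 170 mm above the table and 148 mm from the hinge axis.
- green_roll_mid (a point): Centre, half-way up, of the green label roll, the one to load: white winding 96 mm across, 60 mm high with green top face, standing on the table, and a green core tube 44 mm across that projects 40 mm above it (10 to 50 mm above this point; grip it there). 100 mm overall, bore 32 mm right through, about 0.3 kg.
- green_roll: The same roll, by its underside: origin at the centre of the underside.
- guide_plate: Loose aluminium plate, 0.36 kg, 15 mm thick, on the base (top 30 mm above the table). Origin: underside, in its corner notch, on the red peg's axis. In its frame (mm): x -65 to 13, y -13 to 115; the notch removes x over -8.5 where y is under 8.5. Starts 0.3 to 0.55 rad anticlockwise of square; square = its axes along the dispenser's, edge x = 13 on the dark peg. Slides at 2 to 3 N.
- plate_push_corner (a point): The yellow-marked corner of the guide plate, half-way up its thickness (22.5 mm above the table). Two dark strips along the plate rise 5 mm above its top. The corner must travel in an arc towards the dispenser's +x.
- pivot_peg (a point): Axis of the red pivot peg at the surface of the dispenser's base (15 mm above the table); peg 16 mm across, 30 mm tall. The dark stop peg is of the same size.
- orange_roll_mid (a point): Centre, half-way up, of the orange label roll: same shape as the green one, not wanted; leave it alone.
- orange_roll: The orange roll by the centre of its underside.
- honey_a: Amber honey bottle with black cap, 64 mm across, 150 mm tall; origin at the centre of its underside. Leave alone.
- honey_b: Same as honey_a.
- honey_c: Same as honey_a.
- jam_a: Dark jam jar with steel lid, 62 mm across, 85 mm tall; origin at the centre of its underside. Leave alone.
- jam_b: Same as jam_a.
- bare_core: Bare cardboard core tube standing upright, 44 mm across, 100 mm tall; origin at the centre of its underside. Leave alone.
Not all that is in view belongs to the job. What is meant by the guide_plate is not blue, and is the larger of those in its own colour. Leave any blue look-alike of the green_roll alone.

How it is judged (in metres and radians):
On the way, in this order (a step that is already met when the one before it is completed fails the run):
1. the keeper arm is swung clear of the spindle (more than 0.7 rad) (value of joint keeper above 0.7 rad), for 0.1 s.
2. the green roll is let go on the spindle, fully down on its seat (horizontal distance between green_roll_mid and spindle_seat below 0.008 m and z of green_roll_mid in the frame of spindle_seat below 0.054 m and angle between green_roll_mid's own z axis and vertical below 0.06 rad and contact force between green_roll and the fingers below 0.1 N), for 0.2 s.
3. the keeper arm is back over the roll at its stop (below 0.12 rad) (value of joint keeper below 0.12 rad), for 0.2 s.
4. the guide plate is turned square, notch on the red peg, edge on the dark peg (angle between the x axis of guide_plate and the x axis of dispenser, either way round below 0.06 rad and horizontal distance between guide_plate and pivot_peg below 0.007 m), for 0.2 s.
At the end, for the whole second after the job is handed in: Green roll released and at rest on the spindle (axis within 8 mm, upright within 0.06 rad, underside within 4 mm of the seat); keeper arm within 0.12 rad of its stop; guide plate at rest, square within 0.06 rad, its notch origin within 7 mm of the red peg's axis (all of step 2 and all of step 4 and value of joint keeper below 0.12 rad and linear speed of each of green_roll, guide_plate below 0.02 m/s); the robot touches nothing.
It fails at once if the green roll falls freely onto the seat (over 0.6 m/s on the spindle, not held) (horizontal distance between green_roll_mid and spindle_seat below 0.03 m and linear speed of green_roll above 0.6 m/s and contact force between green_roll and the fingers below 0.1 N).
It fails at once if the guide plate is lifted more than 10 mm off the base (z of guide_plate in the frame of dispenser above 0.025 m).
It fails at once if the plate's notched corner leaves the red peg by more than 20 mm (horizontal distance between guide_plate and pivot_peg above 0.02 m).
It fails at once if the orange roll, a bottle, a jar or the bare core is moved more than 30 mm or knocked over (distance of any of orange_roll, honey_a, honey_b, honey_c, jam_a, jam_b, bare_core from where it was at the start of the episode above 0.03 m or angle between any of orange_roll, honey_a, honey_b, honey_c, jam_a, jam_b, bare_core's own z axis and vertical above 0.4 rad).
It also fails if it takes over 72 s, if anything falls off the work surface, if the arm or the gripper's body presses on something with over 40 N, if the wrist force passes 120 N, or if a joint passes its speed limit or range.

ROBOT

A 7-joint arm with a two-finger parallel gripper is mounted at the origin on the work surface. World frame = base frame: x ahead of the robot, y to its left, z up, the work surface at z = 0. Lengths are in m, angles in degrees, forces in N, time in s.
With the tool pointing down it reaches from about 0.35 to 0.9 m from the base axis. Payload 19.9 kg.
Tool frame: the origin (TCP) lies between the finger pads; the fingertips stand env.tips_ahead ahead of it and the grasp point (between the pads) lies 3 mm ahead of it (env.tips_ahead is the distance from the TCP to the fingertips, in m); z points along the fingers, y is the direction in which the jaws open and shut (so a half turn about z gives the same grasp; the last joint's range is limited). The gripper opens to 85 mm and grips with 20 to 120 N. Pads are 22 mm wide; open, the fingers measure 114 mm over their backs; the gripper's body (76 mm by 85 mm) begins 54 mm behind the grasp point. The pads swing forward as they close: fully open they stand 13 mm farther back than shut.
Start: joints at [65.747, 23.915, -0.59, 92.452, 0.269, 63.638, -3.037], TCP at [0.233, -0.58, 0.253] pointing down, gripper open.
Joint ranges: [-161.28, 161.28], [-22.2, 115.67], [-73.04, 71.86], [3.21, 147.25], [-68.34, 248.33], [10.77, 114.83], [-161.83, 161.83]. Speed limits (degrees/s): [108.29, 108.29, 136.94, 136.94, 172.46, 172.46, 172.46].

INTERFACE

Orientations are given as a 3x3 rotation matrix whose columns are the frame's x, y, z axes.
In Python, from cell import sense, optics, finish_job, env gives the robot as it stands.
- The arm moves only by the tool apply_moves, never from a script. Its argument "motion" is a list of rows, each a list of 6 numbers: the shift along the tool's x, y, z in mm, then the turn, a rotation vector about the tool's x, y, z in degrees. A call has 1 to 8 rows; each row shifts and turns the commanded pose from where the row before left it, along the tool's axes as they then stand; what a row does not reach is not made up. A row lasts 1/12 s, in which the tool goes at most 41.7 mm and 7.16 degrees, less where a joint would pass 70% of its speed; a pose out of reach is approached as far as the arm can. A call is refused whole if a number of a shift passes 41.7 or a number of a turn 7.16, either way. A call with a gripper value outside its range is refused whole. "fingers" is the gripper command: -1 is fully open, 1 is shut, values between are in proportion, set as the call begins (left out, the last holds). The fingers move at their own pace and stop on an object; the grip force is fixed at half the most. Time passes only in rows, so rows that do not move let the fingers close. It gives the time, the measured TCP pose, the force and the opening at its end, in the units of the state.
- sense(): the state, without advancing time (a new reading comes with each control period).
- optics.capture(name): name is "side" or "top" or "wrist"; returns a dict with "frame" (420x560x3 uint8, red, green, blue), "fx", "fy", "cx", "cy" (pixels), "world_to_cam" (4x4, takes a point from world to camera coordinates); the wrist camera has in their place "T_tool_cam" (4x4, takes a point from camera to tool coordinates, whose origin is the TCP and whose axes are the flange's). Camera axes: x right, y down, z forward; pixel columns grow to the right and rows downward; lengths in m; the calibration is good to about 2 mm. The wrist camera is an equidistant fisheye: a pixel r from the principal point sees the ray r / f radians off the axis. A picture is of the moment at which its call begins: read the wrist's pose just before it. There is no depth.
- finish_job(): hands the job in, once; it reports no verdict.
The state is a dict: "t": time; "joint_positions": joint angles; "qvel": joint speeds; "joint_efforts": joint torques, N m; "tcp_pos": TCP position; "eef_rot": TCP orientation; "force": force on the tool from outside, world axes, zero at the start; "wrist_torque": the same for the moment, N m; "width": opening from 0.0 (shut) to 1.0 (fully open).
Only numpy, scipy, OpenCV 4.12 (cv2) and the standard library are available. Lean on these libraries where they do the work, as an engineer would, in place of code of your own. Each camera call takes 0.05 s, during which the arm holds its last target.

## Working session

There is one attempt and no reset: what is moved stays moved. The work goes in short steps, Python scripts to look and compute and a tool call to move; the robot and the scene stay as the last step left them, time stands still between calls to the robot, and variables do not carry over. Pictures are saved under pics/ and viewed, and the job is handed in when it is done.

Besides the shell and the picture viewer there is one more tool, called as name(argument=value, ...), one argument or row to a line, values as JSON. apply_moves: Moves the arm, as the interface text tells. Its arguments: {"type":"object","properties":{"motion":{"type":"array","items":{"type":"array","items":{"type":"number"}}},"fingers":{"type":"number"}},"required":["motion"]}

```bash
ls; mkdir -p pics
cat > h.py <<'E'
import numpy as np, cv2
from cell import sense, optics, finish_job, env
def ray(c,u,v):
    M=np.linalg.inv(c["world_to_cam"]); d=np.array([(u-c["cx"])/c["fx"],(v-c["cy"])/c["fy"],1.])
    return M[:3,3], M[:3,:3]@d
def onz(c,u,v,z):
    o,d=ray(c,u,v); return o+d*(z-o[2])/d[2]
def proj(c,p):
    q=c["world_to_cam"]@np.append(p,1); return np.array([c["fx"]*q[0]/q[2]+c["cx"],c["fy"]*q[1]/q[2]+c["cy"]])
def cap(n,f):
    c=optics.capture(n); cv2.imwrite("pics/"+f,c["frame"][:,:,::-1]); np.save("pics/"+f+".npy",c,allow_pickle=True); return c
def load(f): return np.load("pics/"+f+".npy",allow_pickle=True).item()
E
python3 - <<'E'
from h import *
s=sense()
for k in s: print(k,s[k])
print(env.tips_ahead)
for n in("top","side","wrist"):
    c=cap(n,n+"0.png")
    print(n,{k:v for k,v in c.items() if k!="frame"})
E
```

```text
pics
t 0.0
joint_positions [65.7468436  23.94838292 -0.59077565 92.48692838  0.27060425 63.63809722
 -3.0339082 ]
qvel [-0.00112215  0.02939774 -0.03817026  0.06597391  0.04004592 -0.02316859
  0.0042601 ]
joint_efforts [-8.70183212e-04 -8.64439845e+01  6.77912403e-01 -4.34887004e+01
  1.89319410e-02  7.53392349e-03 -5.20943740e-05]
tcp_pos [ 0.2327342  -0.57969221  0.25264618]
eef_rot [[ 9.27968764e-01  3.72657548e-01 -5.69330954e-04]
 [ 3.72657967e-01 -9.27968093e-01  1.12169541e-03]
 [-1.10312700e-04 -1.25306402e-03 -9.99999209e-01]]
force [-0.93699183 -0.34102761 -0.93881704]
wrist_torque [-0.04864774 -0.0024317   0.02821363]
width 0.9972486118353863
0.022
top {'fx': 430.8020066777667, 'fy': 430.8020066777667, 'cx': 275.49403607545617, 'cy': 203.72221093750645, 'world_to_cam': array([[ 0.00970978, -0.9999492 , -0.00270525, -0.02875032],
       [-0.97624605, -0.00889395, -0.21648223,  0.51531208],
       [ 0.21644717,  0.00474299, -0.97628281,  1.03813448],
       [ 0.        ,  0.        ,  0.        ,  1.        ]])}
side {'fx': 456.0142938684396, 'fy': 456.0142938684396, 'cx': 270.88120703633706, 'cy': 210.89053953943326, 'world_to_cam': array([[-0.77980992, -0.62593699,  0.00996859,  0.38100686],
       [-0.31032129,  0.37267927, -0.87453465,  0.27021836],
       [ 0.5436885 , -0.68506426, -0.48486057,  1.18462902],
       [ 0.        ,  0.        ,  0.        ,  1.        ]])}
wrist {'fx': 325.19226210127806, 'fy': 325.19226210127806, 'cx': 281.82299691242343, 'cy': 205.511937259132, 'T_tool_cam': array([[ 7.47958953e-04, -9.61306159e-01, -2.75481230e-01,
         7.02441325e-02],
       [ 9.99999583e-01,  5.74801683e-04,  7.09297843e-04,
         2.85512215e-04],
       [-5.23505310e-04, -2.75481646e-01,  9.61306189e-01,
        -1.21092657e-01],
       [ 0.00000000e+00,  0.00000000e+00,  0.00000000e+00,
         1.00000000e+00]])}
```

View pics/top0.png

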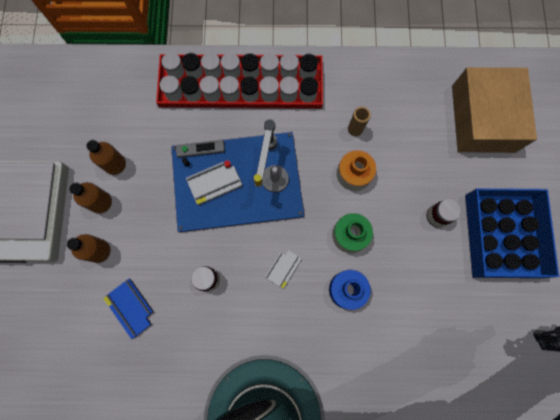

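View pics/side0.png

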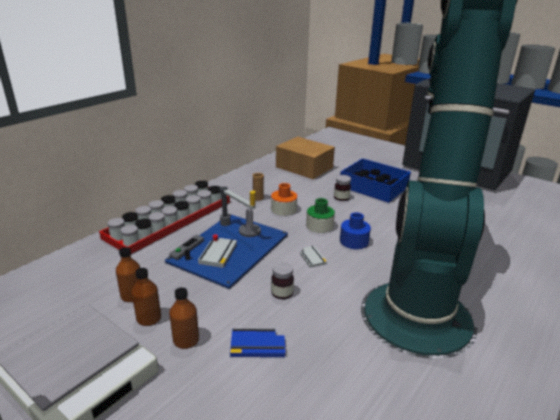

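View pics/wrist0.png

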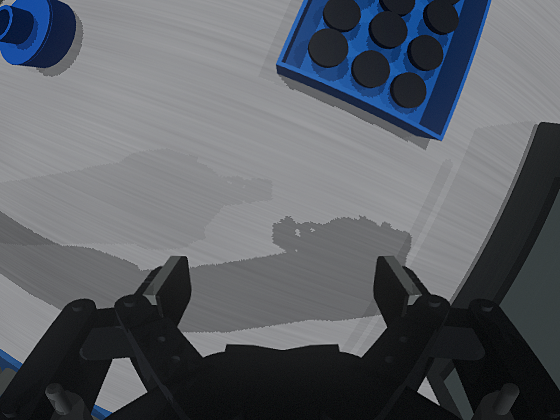

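The top view shows the dispenser at about (237,180), the green roll at (354,232), the keeper knob at (258,180) and the skewed guide plate at about (213,183) with its yellow corner near (202,200). Next I'll measure these.

Run:
```python
from h import *
c=load("top0.png"); im=c["frame"]; hsv=cv2.cvtColor(im,cv2.COLOR_RGB2HSV)
roi=im[120:250,150:400]; big=cv2.resize(roi,None,fx=3,fy=3,interpolation=cv2.INTER_CUBIC); cv2.imwrite("pics/top0z.png",big[:,:,::-1])
s=load("side0.png")["frame"][170:290,140:370]; cv2.imwrite("pics/side0z.png",cv2.resize(s,None,fx=3.4,fy=3.4,interpolation=cv2.INTER_CUBIC)[:,:,::-1])
def blobs(lo,hi,z,mn=8):
    m=cv2.inRange(hsv,lo,hi); n,l,st,ce=cv2.connectedComponentsWithStats(m)
    for i in range(1,n):
        if st[i,4]>=mn: print(lo[0],st[i],ce[i].round(1),onz(c,*ce[i],z).round(4))
print("blue");blobs((105,120,40),(125,255,255),.015,200)
print("green");blobs((50,100,40),(80,255,255),.06,30)
print("yellow");blobs((22,130,100),(34,255,255),.0225,4)
print("red");blobs((0,180,100),(4,255,255),.04,4);blobs((174,170,80),(180,255,255),.045,4)
m=cv2.inRange(hsv,(105,120,40),(125,255,255)); m[:130]=0;m[235:]=0;m[:,:165]=0;m[:,310:]=0
cs,_=cv2.findContours(m,cv2.RETR_EXTERNAL,cv2.CHAIN_APPROX_NONE); k=max(cs,key=cv2.contourArea)
# convert contour to world, minAreaRect
w=np.array([onz(c,p[0][0],p[0][1],.015)[:2] for p in k],np.float32)
r=cv2.minAreaRect(w*1000); print(r); print(cv2.boxPoints(r))
```

```text
blue
105 [ 172  133  132   99 7309] [238.9 186.5] [0.571  0.0743 0.015 ]
105 [ 466  189   93   89 5208] [511.6 233.2] [ 0.4519 -0.6373  0.015 ]
105 [ 330  270   41   40 1214] [349.8 289.5] [ 0.3044 -0.2136  0.015 ]
105 [ 109  279   44   60 1367] [130.  308.3] [0.253  0.3384 0.015 ]
green
50 [148   0   3  25  37] [148.8  11.2] [1.0661 0.3379 0.06  ]
50 [151   0   5  34  77] [152.7  16.2] [1.0505 0.3259 0.06  ]
50 [155   0   6  44 150] [157.5  21.7] [1.033  0.3111 0.06  ]
50 [160   0   7  44 142] [162.9  22.4] [1.031  0.2958 0.06  ]
50 [ 64  29  85   7 140] [108.   33.2] [0.9959 0.4462 0.06  ]
50 [ 73  38  72   6 291] [109.6  40.9] [0.9721 0.4396 0.06  ]
50 [335 214  38  37 999] [353.1 232.1] [ 0.444  -0.2183  0.06  ]
yellow
22 [254 175   7   7  39] [257. 178.] [0.5927 0.026  0.0225]
22 [197 197   9   7  37] [200.7 199.8] [0.5317 0.1729 0.0225]
22 [282 282   4   5  14] [283.5 284. ] [ 0.3163 -0.0459  0.0225]
22 [104 297   7   8  30] [107.  300.5] [0.2715 0.395  0.0225]
red
0 [160  55   2  13  14] [160.1  60.6] [0.9247 0.3016 0.04  ]
0 [298  56   4   1   4] [299.5  56. ] [ 0.9422 -0.086
[... 617 characters left out ...]
0.04  ]
0 [238  79   2   4   5] [238.8  80.2] [0.8669 0.0807 0.04  ]
0 [258  79   2   6   6] [258.5  81.5] [0.8634 0.0263 0.04  ]
0 [298  80   3   3   4] [299.  81.] [ 0.8659 -0.0852  0.04  ]
0 [158  84   1  10  10] [158.   88.5] [0.8402 0.3018 0.04  ]
0 [239  85   1   5   5] [239.  87.] [0.8465 0.0796 0.04  ]
0 [298  86   2   6   6] [298.8  88.5] [ 0.8434 -0.0847  0.04  ]
0 [226 162   3   5  12] [226.9 163.8] [0.6257 0.1052 0.04  ]
174 [225 161   5   5   9] [227.  162.8] [0.627  0.1045 0.045 ]
((587.3594360351562, 81.69894409179688), (237.0118865966797, 331.0724182128906), 7.538423538208008)
[[448.1609   230.25752 ]
 [491.5946   -97.953476]
 [726.558    -66.859634]
 [683.12427  261.35138 ]]
```

View pics/top0z.png

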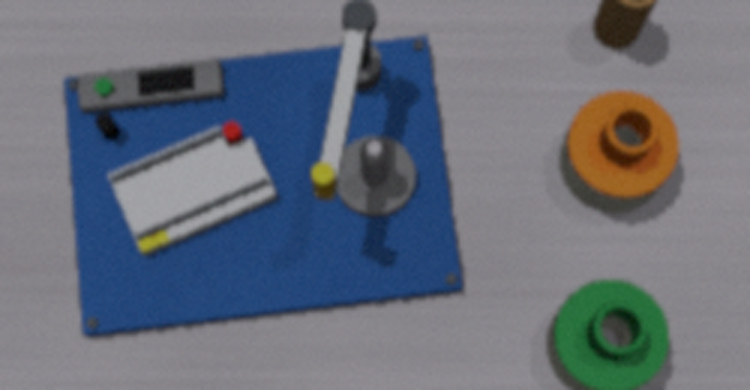

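View pics/side0z.png

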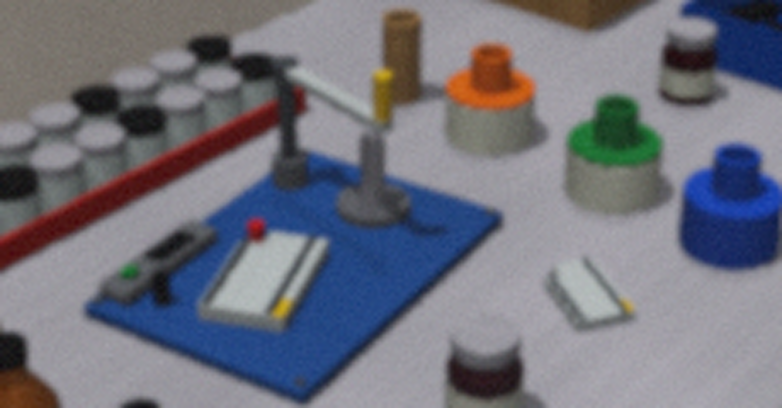

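The side view agrees with the top view. It shows the keeper knob, the spindle, and the plate with the red peg at its notch and yellow along its near long edge. The blue roll and the small grey plate are decoys. Next come the exact positions.

Run:
```python
from h import *
t=load("top0.png"); s=load("side0.png")
def hs(c): return cv2.cvtColor(c["frame"],cv2.COLOR_RGB2HSV)
def comp(c,lo,hi,box):
    m=cv2.inRange(hs(c),lo,hi); x0,y0,x1,y1=box; k=np.zeros_like(m);k[y0:y1,x0:x1]=m[y0:y1,x0:x1]; return k
# dispenser frame
yaw=np.radians(7.54); R=np.array([[np.cos(yaw),-np.sin(yaw)],[np.sin(yaw),np.cos(yaw)]])
O=np.array([.5874,.0817])-R@[.010,-.0125]; print("O",O)
W=lambda x,y,z:np.append(O+R@[x,y],z)
for n,p in dict(seat=W(0,-.115,.025),sptop=W(0,-.115,.105),red=W(.05,.005,.045),dark=W(.0715,.115,.045),h=W(.1,-.115,.14)).items(): print(n,p.round(4),proj(t,p).round(1),proj(s,p).round(1))
# green: ellipse fit in each view
m=comp(t,(50,100,40),(80,255,255),(325,205,385,260)); k=max(cv2.findContours(m,0,1)[0],key=cv2.contourArea); e=cv2.minEnclosingCircle(k); el=cv2.fitEllipse(k); print("green top",e,el, onz(t,*el[0],.06), onz(t,*e[0],.06))
m=comp(s,(50,100,30),(85,255,255),(295,190,345,240)); k=max(cv2.findContours(m,0,1)[0],key=cv2.contourArea); print("green side",cv2.boundingRect(k),cv2.boundingRect(k))
g=onz(t,*el[0],.06)
a=np.linspace(0,6.28,60); 
P=np.array([proj(s,g+[.048*np.cos(q),.048*np.sin(q),0]) for q in a]); print("pred side disc",P.min(0),P.max(0)); 
P=np.array([proj(s,g+[.022*np.cos(q),.022*np.sin(q),.04]) for q in a]); print("pred side core",P.min(0),P.max(0))
# knob
m=comp(t,(22,110,60),(36,255,255),(245,165,270,195)); print("knob px",cv2.boundingRect(m))
for z in(.17,): 
    y,x=np.nonzero(m); print("knob",onz(t,x.mean(),y.mean(),z))
m=comp(s,(22,110,60),(36,255,255),(235,175,270,220)); y,x=np.nonzero(m); print("knob side",x.mean(),y.mean(),cv2.boundingRect(m))
H=W(.1,-.115,0)[:2]
for a in np.arange(0,.35,.05):
    p=H+R@(.148*np.array([-np.cos(a),np.sin(a)])); print(round(a,2),p.round(4),proj(t,[*p,.17]).round(1),proj(s,[*p,.17]).round(1))
# plate
red=W(.05,.005,0)[:2]
for f in np.arange(.25,.6,.05):
    q=yaw+f; Q=np.array([[np.cos(q),-np.sin(q)],[np.sin(q),np.cos(q)]]); print("plate",round(f,2),[proj(t,[*(red+Q@v),.03]).round(0).tolist() for v in ([-.065,.115],[.013,.115],[-.065,-.013])])
```

```text
O [0.57584624 0.09277974]
seat [ 0.5909 -0.0212  0.025 ] [274.8 178.5] [250.8 228.1]
sptop [ 0.5909 -0.0212  0.105 ] [274.7 169.6] [250.6 206.9]
red [0.6248 0.1043 0.045 ] [227.  163.6] [216.4 235.1]
dark [0.6316 0.2162 0.045 ] [184.6 160.7] [188.1 249.6]
h [ 0.6901 -0.0081  0.14  ] [269.6 126.4] [225.  189.8]
green top ((353.4761962890625, 231.59788513183594), 19.039793014526367) ((353.34234619140625, 231.8903350830078), (35.846641540527344, 37.21923828125), 122.04685974121094) [ 0.44455691 -0.21881917  0.06      ] [ 0.44529698 -0.21917461  0.06      ]
green side (307, 199, 27, 20) (307, 199, 27, 20)
pred side disc [307.37974571 203.70737498] [335.78830049 217.40712777]
pred side core [315.73098491 196.91606332] [328.91272687 203.00803959]
knob px (254, 175, 8, 10)
knob [0.54784277 0.01772577 0.17      ]
knob side 252.1086956521739 196.2608695652174 (250, 190, 6, 16)
0.0 [ 0.5434 -0.0275] [277.1 181.2] [263.2 192.4]
0.05 [ 0.5426 -0.0202] [273.9 181.5] [261.9 193.3]
0.1 [ 0.5421 -0.0128] [270.6 181.7] [260.5 194.2]
0.15 [ 0.5421 -0.0054] [267.4 181.7] [258.9 195. ]
0.2 [0.5424 0.002 ] [264.2 181.5] [257.3 195.9]
0.25 [0.5431 0.0094] [261.  181.2] [255.6 196.6]
0.3 [0.5442 0.0167] [257.8 180.7] [253.7 197.4]
plate 0.25 [[195.0, 203.0], [185.0, 176.0], [241.0, 186.0]]
plate 0.3 [[197.0, 204.0], [186.0, 178.0], [242.0, 185.0]]
plate 0.35 [[199.0, 206.0], [186.0, 180.0], [243.0, 184.0]]
plate 0.4 [[201.0, 207.0], [187.0, 182.0], [244.0, 183.0]]
plate 0.45 [[203.0, 208.0], [188.0, 184.0], [245.0, 183.0]]
plate 0.5 [[205.0, 209.0], [189.0, 186.0], [246.0, 182.0]]
plate 0.55 [[207.0, 210.0], [190.0, 188.0], [246.0, 181.0]]
```

```bash
cat >> h.py <<'E'
def th(s): 
    r=np.array(s["eef_rot"]); return np.degrees(np.arctan2(r[1,0],r[0,0]))
def plan(xyz,theta,n=None,tilt=True,step=38.):
    s=sense(); p=np.array(s["tcp_pos"])*1000; r=np.array(s["eef_rot"]); d=np.array(xyz)*1000-p
    # turn incl. levelling: world yaw
    t0=th(s); dt=(theta-t0+180)%360-180
    if n is None: n=int(max(np.ceil(np.linalg.norm(d)/step),np.ceil(abs(dt)/7.0),1))
    print("from",p.round(1),"th",round(t0,2),"n",n,"d",d.round(1),"tilt",r[:2,2].round(4))
    rows=[]
    for i in range(n):
        a=np.radians(t0+dt*i/n); w=d/n
        rows.append([round(w[0]*np.cos(a)+w[1]*np.sin(a),1),round(w[0]*np.sin(a)-w[1]*np.cos(a),1),round(-w[2],1),0,0,round(-dt/n,2)])
    for i in range(0,n,8): print(rows[i:i+8])
E
python3 -c "
from h import *
plan([.547,.018,.250],-38)"
```

```text
from [ 232.8 -579.8  252.8] th 21.87 n 18 d [314.2 597.8  -2.8] tilt [-0.0004  0.0008]
[[np.float64(28.6), np.float64(-24.3), np.float64(0.2), 0, 0, np.float64(3.33)], [np.float64(27.1), np.float64(-25.9), np.float64(0.2), 0, 0, np.float64(3.33)], [np.float64(25.6), np.float64(-27.5), np.float64(0.2), 0, 0, np.float64(3.33)], [np.float64(23.9), np.float64(-28.9), np.float64(0.2), 0, 0, np.float64(3.33)], [np.float64(22.2), np.float64(-30.2), np.float64(0.2), 0, 0, np.float64(3.33)], [np.float64(20.4), np.float64(-31.5), np.float64(0.2), 0, 0, np.float64(3.33)], [np.float64(18.6), np.float64(-32.6), np.float64(0.2), 0, 0, np.float64(3.33)], [np.float64(16.6), np.float64(-33.6), np.float64(0.2), 0, 0, np.float64(3.33)]]
[[np.float64(14.7), np.float64(-34.5), np.float64(0.2), 0, 0, np.float64(3.33)], [np.float64(12.6), np.float64(-35.3), np.float64(0.2), 0, 0, np.float64(3.33)], [np.float64(10.6), np.float64(-36.0), np.float64(0.2), 0, 0, np.float64(3.33)], [np.float64(8.4), np.float64(-36.6), np.float64(0.2), 0, 0, np.float64(3.33)], [np.float64(6.3), np.float64(-37.0), np.float64(0.2), 0, 0, np.float64(3.33)], [np.float64(4.2), np.float64(-37.3), np.float64(0.2), 0, 0, np.float64(3.33)], [np.float64(2.0), np.float64(-37.5), np.float64(0.2), 0, 0, np.float64(3.33)], [np.float64(-0.2), np.float64(-37.5), np.float64(0.2), 0, 0, np.float64(3.33)]]
[[np.float64(-2.4), np.float64(-37.4), np.float64(0.2), 0, 0, np.float64(3.33)], [np.float64(-4.5), np.float64(-37.2), np.float64(0.2), 0, 0, np.float64(3.33)]]
```

apply_moves(
  motion=[
    [28.6,-24.3,0,0,0,3.3],
    [27,-26,0,0,0,3.3],
    [25.6,-27.5,0,0,0,3.3],
    [24,-29,0,0,0,3.3],
    [22,-30,0,0,0,3.3],
    [20.4,-31.5,0,0,0,3.3],
    [18.6,-32.6,0,0,0,3.3],
    [16.6,-33.6,0,0,0,3.3],
  ],
  fingers=0,
)

```text
t: 0.82
tcp_pos: [0.3722, -0.3124, 0.2533]
eef_rot: [[0.997, -0.082, -0.0], [-0.082, -0.997, -0.0], [-0.0, 0.0, -1.0]]
force: [0.3, -0.0, 0.1]
width: 0.497
```

apply_moves(
  motion=[
    [14.7,-34.5,0,0,0,3.3],
    [12.6,-35.3,0,0,0,3.3],
    [10.6,-36,0,0,0,3.3],
    [8.4,-36.6,0,0,0,3.3],
    [6.3,-37,0,0,0,3.3],
    [4.2,-37.3,0,0,0,3.3],
    [2,-37.5,0,0,0,3.3],
    [0,-37.5,0,0,0,3.3],
  ],
)

```text
t: 1.48
tcp_pos: [0.5108, -0.046, 0.2533]
eef_rot: [[0.856, -0.516, 0.0], [-0.516, -0.856, -0.0], [0.0, 0.0, -1.0]]
force: [0.9, -1.3, 0.3]
width: 0.501
```

```bash
sed -i 's/rows.append(\[/rows.append([float(v) for v in [/; s/round(-dt\/n,2)\])/round(-dt\/n,2)]])/' h.py; python3 -c "
from h import *
plan([.547,.018,.250],-38,3)
cap('wrist','w1.png'); cap('top','t1.png')"
```

```text
from [510.8 -46.  253.3] th -31.09 n 3 d [36.2 64.  -3.3] tilt [ 0. -0.]
[[-0.7, -24.5, 1.1, 0.0, 0.0, 2.3], [-1.7, -24.5, 1.1, 0.0, 0.0, 2.3], [-2.6, -24.4, 1.1, 0.0, 0.0, 2.3]]
```

View pics/w1.png

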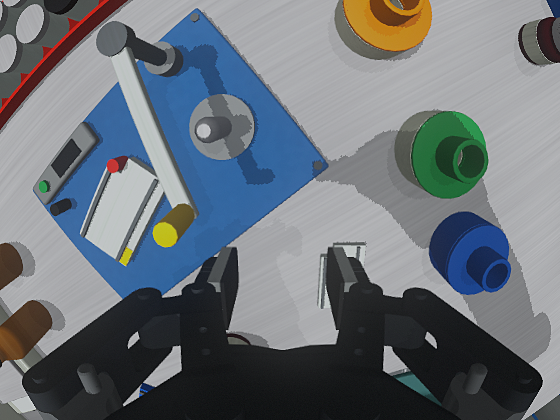

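The wrist view is clear. It shows the knob at about (170,228), the seat disc at (222,127), the green roll at (448,153) and the red peg at (114,164). I'll cast rays from here to refine the positions.

```bash
cat >> h.py <<'E'
def wray(c,s,u,v):
    x=(u-c["cx"])/c["fx"]; y=(v-c["cy"])/c["fy"]; a=np.hypot(x,y); d=np.array([x/a*np.sin(a),y/a*np.sin(a),np.cos(a)]) if a>0 else np.array([0,0,1.])
    T=c["T_tool_cam"]; r=np.array(s["eef_rot"]); 
    return np.array(s["tcp_pos"])+r@T[:3,3], r@T[:3,:3]@d
def wonz(c,s,u,v,z):
    o,d=wray(c,s,u,v); return o+d*(z-o[2])/d[2]
def capw(f):
    s=sense(); c=cap("wrist",f); return c,s
def wfit(c,s,m,z):
    "contour of mask -> world plane z -> enclosing circle (mm)"
    k=max(cv2.findContours(m,0,cv2.CHAIN_APPROX_NONE)[0],key=cv2.contourArea)
    w=np.array([wonz(c,s,p[0][0],p[0][1],z)[:2] for p in k],np.float32)*1000
    return w
E
python3 - <<'E'
from h import *
c=load("w1.png"); s=sense(); im=c["frame"]; hsv=cv2.cvtColor(im,cv2.COLOR_RGB2HSV)
def roi(m,b): k=np.zeros_like(m); k[b[1]:b[3],b[0]:b[2]]=m[b[1]:b[3],b[0]:b[2]]; return k
g=roi(cv2.inRange(hsv,(50,100,30),(85,255,255)),(390,100,500,210)); w=wfit(c,s,g,.06)
# green top-face: fit ellipse on hull
h=cv2.convexHull(w); print("green",cv2.fitEllipse(h),cv2.minEnclosingCircle(w))
k=roi(cv2.inRange(hsv,(22,120,60),(36,255,255)),(140,195,205,255)); w=wfit(c,s,k,.192); print("knob z192",cv2.fitEllipse(cv2.convexHull(w)))
r=roi(cv2.inRange(hsv,(0,150,60),(6,255,255))|cv2.inRange(hsv,(174,150,60),(180,255,255)),(100,150,130,180)); w=wfit(c,s,r,.045); print("red",cv2.minEnclosingCircle(w))
gr=roi(cv2.inRange(hsv,(0,0,40),(180,90,255)),(183,90,258,163)); w=wfit(c,s,gr,.025); print("seat",cv2.fitEllipse(cv2.convexHull(w)),cv2.minEnclosingCircle(w)); cv2.imwrite("pics/seatm.png",gr)
b=cv2.inRange(hsv,(100,120,30),(125,255,255)); 
for q in((195,10),(328,163)): print("corner",wonz(c,s,*q,.015))
print("spindle top ~",wonz(c,s,204,130,.105))
E
```

```text
green ((450.9298400878906, -215.55593872070312), (93.67124938964844, 97.62671661376953), 139.18096923828125) ((450.42279052734375, -216.43446350097656), 49.71059799194336)
knob z192 ((550.989013671875, 13.865263938903809), (18.088485717773438, 35.798927307128906), 13.703022956848145)
red ((628.8255615234375, 110.65438079833984), 8.107257843017578)
seat ((596.2499389648438, -15.281511306762695), (71.29764556884766, 72.45967864990234), 171.6103973388672) ((596.4275512695312, -15.558182716369629), 36.390281677246094)
corner [ 0.73032243 -0.05780157  0.015     ]
corner [ 0.50044246 -0.09503683  0.015     ]
spindle top ~ [ 0.59607037 -0.01595913  0.105     ]
```

View pics/seatm.png

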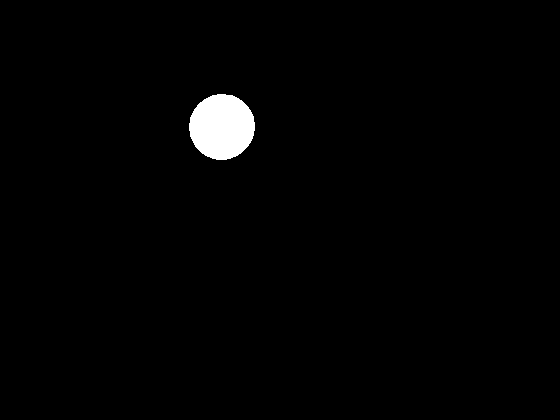

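```bash
cat > meas.py <<'E'
from h import *
def roi(m,b): k=np.zeros_like(m); k[b[1]:b[3],b[0]:b[2]]=m[b[1]:b[3],b[0]:b[2]]; return k
def go(c,s):
    im=c["frame"]; hsv=cv2.cvtColor(im,cv2.COLOR_RGB2HSV)
    g=roi(cv2.inRange(hsv,(50,100,30),(85,255,255)),(390,100,500,210)); w=wfit(c,s,g,.06)
    h=cv2.convexHull(w); print("green",cv2.fitEllipse(h),cv2.minEnclosingCircle(w))
    k=roi(cv2.inRange(hsv,(22,120,60),(36,255,255)),(140,195,205,255)); w=wfit(c,s,k,.192); print("knob z192",cv2.fitEllipse(cv2.convexHull(w)))
    r=roi(cv2.inRange(hsv,(0,150,60),(6,255,255))|cv2.inRange(hsv,(174,150,60),(180,255,255)),(100,150,130,180)); w=wfit(c,s,r,.045); print("red",cv2.minEnclosingCircle(w))
    gr=roi(cv2.inRange(hsv,(0,0,40),(180,90,255)),(183,90,258,163)); w=wfit(c,s,gr,.025); print("seat",cv2.fitEllipse(cv2.convexHull(w)),cv2.minEnclosingCircle(w))
E
python3 - <<'E'
from meas import *
c,s=capw("w2.png"); print(s["t"],s["tcp_pos"],s["qvel"]); go(c,s)
E
```

```text
1.5833 [ 0.51202972 -0.04216378  0.25318427] [ 3.81361329 -1.39345917  3.90946424  2.309064    0.18383529  0.12818077
  9.9601148 ]
green ((448.01983642578125, -219.9987335205078), (93.8652114868164, 97.8289794921875), 142.08294677734375) ((447.0819091796875, -220.4692840576172), 50.19824981689453)
knob z192 ((550.2002563476562, 9.724342346191406), (18.25760841369629, 34.64153289794922), 13.33247184753418)
red ((628.2876586914062, 105.1541748046875), 8.024888038635254)
seat ((595.1500244140625, -19.91977882385254), (71.00576782226562, 72.14153289794922), 49.31351852416992) ((594.7944946289062, -20.284732818603516), 36.300716400146484)
```

apply_moves(
  motion=[
    [-0.7,-22,1,0,0,2.3],
    [-1.7,-22,1,0,0,2.3],
    [-2.6,-21,1,0,0,2.3],
    [0,0,0,0,0,0],
    [0,0,0,0,0,0],
    [0,0,0,0,0,0],
  ],
)

```text
t: 2.13
tcp_pos: [0.5414, 0.0081, 0.2501]
eef_rot: [[0.79, -0.613, -0.001], [-0.613, -0.79, -0.0], [-0.0, 0.001, -1.0]]
force: [0.4, -0.4, 0.2]
width: 0.499
```

Run:
```python
from meas import *
c,s=capw("w3.png"); print(s["t"],s["tcp_pos"],s["qvel"].round(2)); plan([.547,.016,.177],-38)
```

```text
2.1333 [0.54139934 0.00807527 0.25007678] [ 0.57 -0.39  0.08  0.11 -0.04 -0.09 -0.27]
from [541.4   7.9 250.2] th -37.87 n 2 d [  5.6   8.1 -73.2] tilt [-0.0004 -0.0005]
[[-0.3, -4.9, 36.6, 0.0, 0.0, 0.06], [-0.3, -4.9, 36.6, 0.0, 0.0, 0.06]]
```

View pics/w3.png

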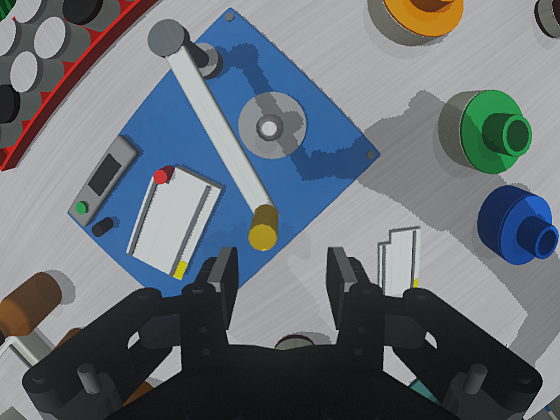

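The arm has settled. The knob top is at (262,238), the seat at (273,125), the red peg at (161,176), and the green roll is at the right.

Run:
```python
from meas import *
c=load("w3.png"); s=sense(); print(s["tcp_pos"])
hsv=cv2.cvtColor(c["frame"],cv2.COLOR_RGB2HSV)
gr=roi(cv2.inRange(hsv,(0,0,40),(180,90,255)),(236,90,310,160)); w=wfit(c,s,gr,.025); print("seat",cv2.fitEllipse(cv2.convexHull(w)))
print("sp top",wonz(c,s,269,129,.105))
r=roi(cv2.inRange(hsv,(0,150,60),(6,255,255))|cv2.inRange(hsv,(174,150,60),(180,255,255)),(145,160,180,190)); w=wfit(c,s,r,.045); print("red",cv2.minEnclosingCircle(w))
print("knob top",wonz(c,s,262,238,.192))
g=roi(cv2.inRange(hsv,(50,100,30),(85,255,255)),(430,80,545,190)); w=wfit(c,s,g,.06)
# keep points of outer rim far from core
print("green",cv2.fitEllipse(cv2.convexHull(w)))
cs=np.array([wonz(c,s,u,v,.1)[:2]*1000 for u,v in[(516,135)]]); print("bore top",cs)
for q in [(230,8),(381,155),(68,212)]: print(q,wonz(c,s,*q,.015)[:2])
for n,q in dict(yc=(178,280),l=(127,262),r=(223,186)).items(): print(n,wonz(c,s,*q,.03)[:2])
```

```text
[0.54139757 0.00793311 0.25019696]
seat ((595.0181274414062, -20.321632385253906), (71.47660827636719, 72.24821472167969), 160.62490844726562)
sp top [ 0.59418485 -0.01994361  0.105     ]
red ((628.4152221679688, 100.66106414794922), 12.301474571228027)
knob top [0.5478295  0.01788629 0.192     ]
green ((446.1136169433594, -222.0896453857422), (93.60181427001953, 106.48056030273438), 140.21360778808594)
bore top [[ 449.55928361 -218.23700842]]
(230, 8) [ 0.72918873 -0.06614326]
(381, 155) [ 0.49437143 -0.09819333]
(68, 212) [0.68576815 0.2600061 ]
yc [0.5228457  0.18465498]
l [0.58114223 0.2245663 ]
r [0.57633031 0.06147971]
```

apply_moves(
  motion=[
    [-1,-12,24,0,0,0],
    [0,0,24,0,0,0],
    [0,0,25,0,0,0],
    [0,0,0,0,0,0],
    [0,0,0,0,0,0],
  ],
)

```text
t: 2.6
tcp_pos: [0.5478, 0.0185, 0.1771]
eef_rot: [[0.789, -0.614, -0.002], [-0.614, -0.789, -0.0], [-0.002, 0.001, -1.0]]
force: [0.4, 0.1, 0.8]
width: 0.502
```

Run:
```python
from meas import *
c,s=capw("w4.png"); print(s["t"],s["tcp_pos"],s["force"],s["width"])
H=np.array([.6915,-.0077]);y=np.radians(7.5);t=np.radians(th(s));X=np.array([np.cos(t),np.sin(t)]);Y=np.array([np.sin(t),-np.cos(t)])
P=lambda a:H+.148*np.array([-np.cos(a-y),np.sin(a-y)])
# -x rotated by yaw: own (-cos a,sin a) -> world
P=lambda a:H+.148*(np.array([[np.cos(y),-np.sin(y)],[np.sin(y),np.cos(y)]])@[-np.cos(a),np.sin(a)])
print(P(.307))
L=np.linspace(.307,1.42,11); q=[P(a) for a in L]
print([[round(float((q[i+1]-q[i])@X*1000),1),round(float((q[i+1]-q[i])@Y*1000),1)] for i in range(10)],q[-1])
```

```text
2.6 [0.54776182 0.01847322 0.17708543] [0.43588234 0.14502837 0.82765679] 0.5020954032543196
[0.54578891 0.01822835]
[[-6.9, -15.0], [-5.1, -15.6], [-3.4, -16.1], [-1.6, -16.4], [0.3, -16.5], [2.1, -16.3], [3.9, -16.0], [5.6, -15.5], [7.3, -14.7], [8.9, -13.8]] [0.65035819 0.13446663]
```

View pics/w4.png

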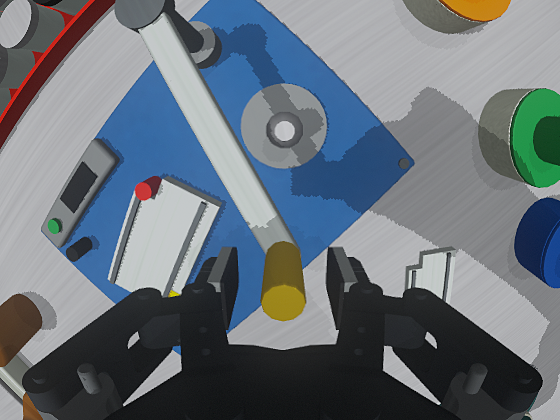

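The knob is centred between the pads at about (283,290), so I can swing the arm left.

apply_moves(
  motion=[
    [-7,-15,0,0,0,0],
    [-5,-15.6,0,0,0,0],
    [-3.4,-16,0,0,0,0],
    [-1.6,-16.4,0,0,0,0],
    [0.3,-16.5,0,0,0,0],
    [2,-16.3,0,0,0,0],
    [3.9,-16,0,0,0,0],
    [5.6,-15.5,0,0,0,0],
  ],
)

```text
t: 3.32
tcp_pos: [0.6233, 0.1236, 0.1796]
eef_rot: [[0.79, -0.613, 0.002], [-0.613, -0.79, 0.0], [0.001, -0.001, -1.0]]
force: [-1.5, -0.2, -0.5]
width: 0.498
```

apply_moves(
  motion=[
    [7.3,-14.7,0,0,0,0],
    [9,-13.8,0,0,0,0],
    [0,0,0,0,0,0],
    [0,0,0,0,0,0],
    [0,0,0,0,0,0],
  ],
)

```text
t: 3.73
tcp_pos: [0.6526, 0.1352, 0.1784]
eef_rot: [[0.79, -0.614, 0.001], [-0.614, -0.79, 0.0], [0.001, -0.001, -1.0]]
force: [0.2, -0.1, 0.1]
width: 0.504
```

Run:
```python
from meas import *
c,s=capw("w5.png"); print(s["t"],s["tcp_pos"],s["force"],s["width"])
```

```text
3.7333 [0.65260497 0.13520404 0.17844268] [ 0.15920465 -0.09351139  0.10492408] 0.5041513469382882
```

View pics/w5.png

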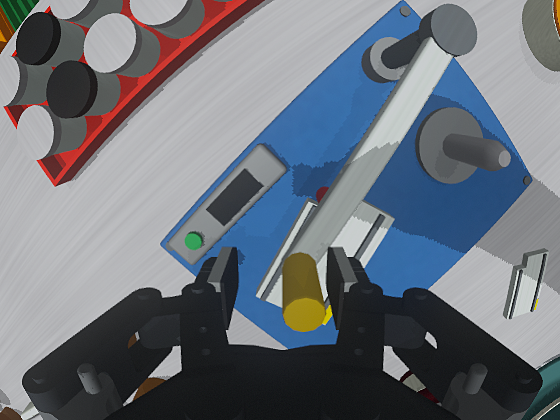

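The keeper has swung to about 1.3 rad and shows no load. I'll lift off and go to the green roll.

Run:
```python
from meas import *
s=sense(); p=s["tcp_pos"]
t=np.radians(th(s)); d=(np.array([.4475,-.2185])-p[:2])*1000
print(d@[np.cos(t),np.sin(t)],d@[np.sin(t),-np.cos(t)])
```

```text
55.144853747166344 405.04260317384427
```

apply_moves(
  motion=[
    [0,0,-25,0,0,0],
    [0,0,-25,0,0,0],
    [0,0,-25,0,0,0],
    [5,36.8,0,0,0,0],
    [5,36.8,0,0,0,0],
    [5,36.8,0,0,0,0],
    [5,36.8,0,0,0,0],
    [5,36.8,0,0,0,0],
  ],
  fingers=-1,
)

```text
t: 4.45
tcp_pos: [0.5579, -0.0267, 0.2529]
eef_rot: [[0.79, -0.614, 0.001], [-0.614, -0.79, -0.0], [0.001, -0.0, -1.0]]
force: [0.6, -1.0, 0.2]
width: 0.998
```

apply_moves(
  motion=[
    [5,36.8,0,0,0,0],
    [5,36.8,0,0,0,0],
    [5,36.8,0,0,0,0],
    [5,36.8,0,0,0,0],
    [5,36.8,10,0,0,0],
    [0,0,10,0,0,0],
    [0,0,0,0,0,0],
    [0,0,0,0,0,0],
  ],
)

```text
t: 5.12
tcp_pos: [0.4662, -0.1853, 0.2326]
eef_rot: [[0.79, -0.613, -0.0], [-0.613, -0.79, 0.0], [-0.0, -0.0, -1.0]]
force: [0.4, -0.1, -0.2]
width: 0.999
```

apply_moves(
  motion=[
    [0,0,0,0,0,0],
    [0,0,0,0,0,0],
  ],
)

```text
t: 5.28
tcp_pos: [0.4671, -0.1848, 0.2329]
eef_rot: [[0.791, -0.612, 0.001], [-0.612, -0.791, -0.0], [0.001, -0.0, -1.0]]
force: [0.7, -0.4, 0.6]
width: 0.998
```

Run:
```python
from meas import *
c,s=capw("w6.png"); print(s["t"],s["tcp_pos"],s["force"],s["width"],s["qvel"].round(1))
cap("top","t6.png")
```

```text
5.2833 [ 0.4670945  -0.18475055  0.23290705] [ 0.69017309 -0.43422309  0.58544576] 0.9977738391357448 [-0.   0.2  0.2  0.   0.  -0.2  0. ]
```

View pics/w6.png

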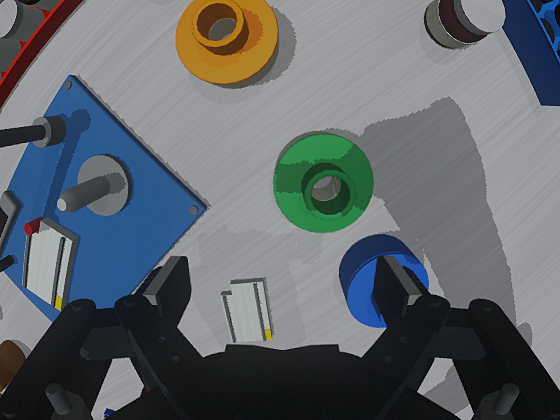

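View pics/t6.png

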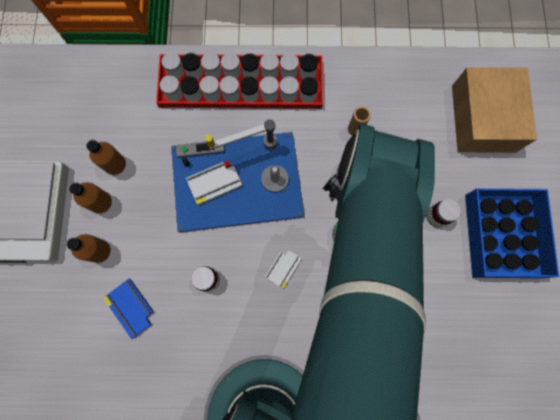

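The green roll sits at about (324,183) in the wrist view with its core rim at (328,190). The top view shows the keeper knob swung to (209,140).

Run:
```python
from meas import *
c=load("w6.png"); s=sense()
hsv=cv2.cvtColor(c["frame"],cv2.COLOR_RGB2HSV)
g=roi(cv2.inRange(hsv,(45,80,25),(88,255,255)),(265,120,385,240)); w=wfit(c,s,g,.06)
print("green",cv2.fitEllipse(cv2.convexHull(w)),cv2.minEnclosingCircle(w))
print("bore",wonz(c,s,327,189,.1))
gr=roi(cv2.inRange(hsv,(0,0,40),(180,90,255)),(76,150,133,218)); w=wfit(c,s,gr,.025); print("seat",cv2.fitEllipse(cv2.convexHull(w)))
cv2.imwrite("pics/z6.png",cv2.resize(c["frame"][110:250,250:400],None,fx=4,fy=4)[:,:,::-1])
plan([.447,-.218,.16],-37.8)
```

```text
green ((448.3574523925781, -219.95419311523438), (94.49710845947266, 94.7987289428711), 88.25366973876953) ((448.38177490234375, -220.04269409179688), 47.58619689941406)
bore [ 0.4539222 -0.2208592  0.1      ]
seat ((594.3959350585938, -18.0093994140625), (70.8193130493164, 88.04745483398438), 170.0498046875)
from [ 467.  -185.   232.7] th -37.74 n 3 d [-20.  -33.  -72.7] tilt [ 0.0005 -0.0001]
[[1.5, 12.8, 24.2, 0.0, 0.0, 0.02], [1.5, 12.8, 24.2, 0.0, 0.0, 0.02], [1.5, 12.8, 24.2, 0.0, 0.0, 0.02]]
```

View pics/z6.png

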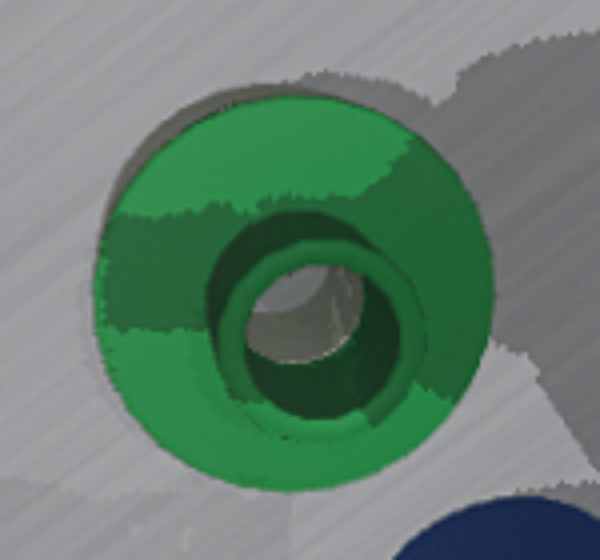

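apply_moves(
  motion=[
    [2,13,24,0,0,0],
    [2,13,24,0,0,0],
    [2,12.5,24,0,0,0],
    [0,0,0,0,0,0],
    [0,0,0,0,0,0],
    [0,0,0,0,0,0],
  ],
)

```text
t: 5.88
tcp_pos: [0.4486, -0.2192, 0.1612]
eef_rot: [[0.79, -0.613, 0.001], [-0.613, -0.79, -0.0], [0.001, -0.001, -1.0]]
force: [1.2, -0.8, 0.5]
width: 1.001
```

Run:
```python
from meas import *
c,s=capw("w7.png"); print(s["t"],s["force"],s["width"],s["qvel"].round(1))
plan([.448,-.2195,.093],-37.8)
```

```text
5.8833 [ 1.18648107 -0.81017989  0.52586495] 1.0014260001600472 [-0.3 -0.8 -0.2 -0.4  0.1 -0.1  0.1]
from [ 448.7 -219.2  161.5] th -37.76 n 2 d [ -0.7  -0.3 -68.5] tilt [ 0.0016 -0.0004]
[[-0.2, 0.3, 34.3, 0.0, 0.0, 0.02], [-0.2, 0.3, 34.3, 0.0, 0.0, 0.02]]
```

View pics/w7.png

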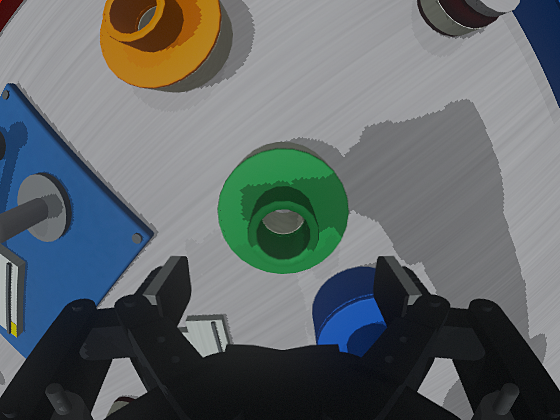

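apply_moves(
  motion=[
    [0,0.5,25,0,0,0],
    [0,0,25,0,0,0],
    [0,0,18,0,0,0],
    [0,0,0,0,0,0],
    [0,0,0,0,0,0],
  ],
)

```text
t: 6.35
tcp_pos: [0.4479, -0.2197, 0.093]
eef_rot: [[0.79, -0.613, 0.0], [-0.613, -0.79, 0.0], [-0.0, -0.0, -1.0]]
force: [-0.0, -0.1, 1.1]
width: 1.0
```

apply_moves(
  motion=[
    [0,0,0,0,0,0],
    [0,0,0,0,0,0],
    [0,0,0,0,0,0],
    [0,0,0,0,0,0],
    [0,0,0,0,0,0],
    [0,0,0,0,0,0],
    [0,0,0,0,0,0],
    [0,0,0,0,0,0],
  ],
  fingers=1,
)

```text
t: 7.02
tcp_pos: [0.4479, -0.2203, 0.0933]
eef_rot: [[0.79, -0.613, 0.001], [-0.613, -0.79, -0.001], [0.001, -0.0, -1.0]]
force: [-1.2, 1.9, 10.9]
width: 0.492
```

Run:
```python
from meas import *
c,s=capw("w8.png"); print(s["t"],s["tcp_pos"],s["force"],s["width"],s["qvel"].round(1))
```

```text
7.0167 [ 0.44792507 -0.22027688  0.09332809] [-1.19028713  1.94161044 10.86878266] 0.4917560153891356 [-0.   0.1 -0.  -0.   0.1 -0.  -0. ]
```

View pics/w8.png

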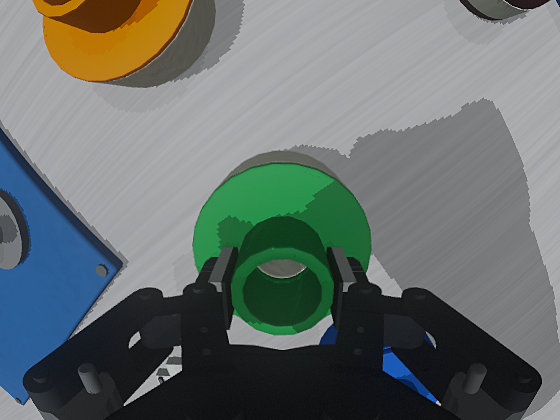

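The core is gripped at width 0.49. I'll lift and measure the in-hand offset.

apply_moves(
  motion=[
    [0,0,-10,0,0,0],
    [0,0,-25,0,0,0],
    [0,0,-30,0,0,0],
    [0,0,-30,0,0,0],
    [0,0,-30,0,0,0],
    [0,0,-10,0,0,0],
    [0,0,0,0,0,0],
    [0,0,0,0,0,0],
  ],
)

```text
t: 7.73
tcp_pos: [0.4471, -0.2201, 0.2272]
eef_rot: [[0.79, -0.613, 0.0], [-0.613, -0.79, -0.0], [0.0, -0.0, -1.0]]
force: [0.1, -0.3, -3.1]
width: 0.494
```

apply_moves(
  motion=[
    [0,0,0,0,0,0],
  ],
)

```text
t: 7.82
tcp_pos: [0.4466, -0.2199, 0.226]
eef_rot: [[0.79, -0.613, -0.002], [-0.613, -0.79, 0.001], [-0.002, 0.0, -1.0]]
force: [0.5, 0.7, -2.7]
width: 0.491
```

Run:
```python
from meas import *
c,s=capw("w9.png"); print(s["t"],s["tcp_pos"],s["force"],s["width"],s["qvel"].round(1))
cap("side","s9.png")
cv2.imwrite("pics/z9.png",cv2.resize(c["frame"][140:350,170:390],None,fx=3.4,fy=2.8)[:,:,::-1])
plan([.593,-.0205,.218],-37.8)
```

```text
7.8167 [ 0.44662037 -0.21988284  0.22601461] [ 0.49180757  0.74835239 -2.6571172 ] 0.49059783379542 [-0.   0.6  0.1  0.  -0.   0.   0. ]
from [ 446.7 -219.9  225.9] th -37.82 n 7 d [146.3 199.4  -7.9] tilt [-0.0022  0.0011]
[[-1.0, -35.3, 1.1, 0.0, 0.0, -0.0], [-1.0, -35.3, 1.1, 0.0, 0.0, -0.0], [-1.0, -35.3, 1.1, 0.0, 0.0, -0.0], [-0.9, -35.3, 1.1, 0.0, 0.0, -0.0], [-0.9, -35.3, 1.1, 0.0, 0.0, -0.0], [-0.9, -35.3, 1.1, 0.0, 0.0, -0.0], [-0.9, -35.3, 1.1, 0.0, 0.0, -0.0]]
```

View pics/w9.png

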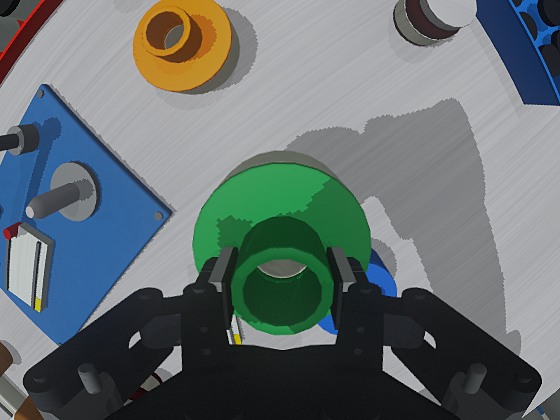

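View pics/s9.png

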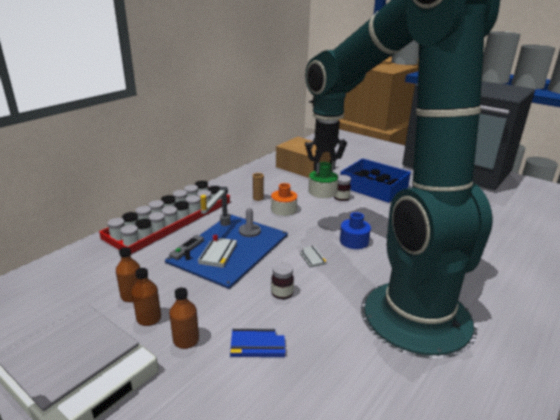

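Run:
```python
from meas import *
c=load("w9.png")
T=c["T_tool_cam"]
def tz(u,v,z):
    s=dict(eef_rot=np.eye(3),tcp_pos=np.zeros(3)); return (wonz(c,s,u,v,z)*1000).round(1)
print("disc",[tz(*p,.0333) for p in((193,240),(371,240),(283,164),(216,193),(350,193))])
hsv=cv2.cvtColor(c["frame"],cv2.COLOR_RGB2HSV)
g=roi(cv2.inRange(hsv,(45,80,25),(88,255,255)),(180,150,390,345))
k=max(cv2.findContours(g,0,cv2.CHAIN_APPROX_NONE)[0],key=cv2.contourArea)[:,0]
a=k[k[:,1]<235]; w=np.array([tz(*p,.0333)[:2] for p in a])
A=np.c_[2*w,np.ones(len(w))]; x=np.linalg.lstsq(A,(w**2).sum(1),rcond=None)[0]; print("circle disc",x[:2],np.sqrt(x[2]+x[0]**2+x[1]**2))
a=k[(k[:,1]>310)]; w=np.array([tz(*p,-.0067)[:2] for p in a]); print(len(w))
A=np.c_[2*w,np.ones(len(w))]; x=np.linalg.lstsq(A,(w**2).sum(1),rcond=None)[0]; print("circle rim",x[:2],np.sqrt(x[2]+x[0]**2+x[1]**2))
```

```text
disc [array([  7.3, -46.7,  33.3]), array([ 7.3, 46.7, 33.3]), array([46.8,  0.4, 33.3]), array([ 32.6, -32.7,  33.3]), array([32.6, 33.7, 33.3])]
circle disc [ 0.67265399 -0.25287034] 46.818609414227915
102
circle rim [ 1.70779041 -0.22857243] 22.70346197570253
```

apply_moves(
  motion=[
    [-0.8,-20,0,0,0,0],
    [-0.8,-35,0,0,0,0],
    [-0.8,-36,0,0,0,0],
    [-0.8,-36,0,0,0,0],
    [-0.8,-36,0,0,0,0],
    [-0.8,-35,0,0,0,0],
    [-0.8,-30,0,0,0,0],
    [-0.8,-20,0,0,0,0],
  ],
)

```text
t: 8.58
tcp_pos: [0.5952, -0.0171, 0.2258]
eef_rot: [[0.791, -0.611, -0.002], [-0.611, -0.791, 0.001], [-0.002, 0.0, -1.0]]
force: [0.3, 0.2, -1.2]
width: 0.487
```

apply_moves(
  motion=[
    [0,0,0,0,0,0],
    [0,0,0,0,0,0],
    [0,0,0,0,0,0],
    [0,0,0,0,0,0],
  ],
)

```text
t: 8.92
tcp_pos: [0.5938, -0.0213, 0.2267]
eef_rot: [[0.789, -0.614, -0.001], [-0.614, -0.789, -0.0], [-0.001, 0.001, -1.0]]
force: [0.9, 0.2, -1.1]
width: 0.49
```

Run:
```python
from meas import *
c,s=capw("w10.png"); print(s["t"],s["tcp_pos"],s["force"],s["width"],s["qvel"].round(1))
a=cap("side","s10.png"); b=cap("top","t10.png")
cv2.imwrite("pics/z10.png",cv2.resize(c["frame"][140:350,170:390],None,fx=3.6,fy=2.8,interpolation=2)[:,:,::-1])
cv2.imwrite("pics/sz10.png",cv2.resize(a["frame"][110:260,180:330],None,fx=4,fy=4,interpolation=2)[:,:,::-1])
```

```text
8.9167 [ 0.59381339 -0.02131439  0.22671923] [ 0.92309014  0.1549247  -1.09742012] 0.4900755295766343 [ 0.2 -0.5 -0.  -0.1 -0.1  0.1 -0.1]
```

View pics/w10.png

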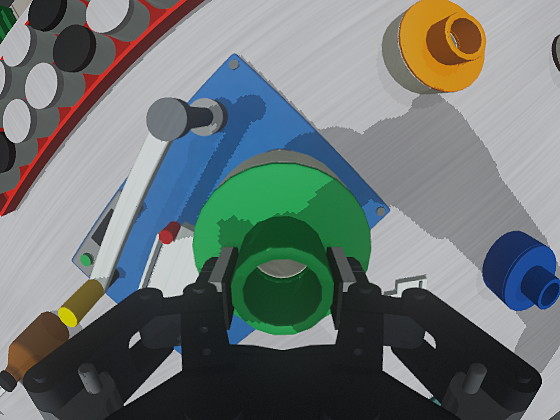

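View pics/sz10.png

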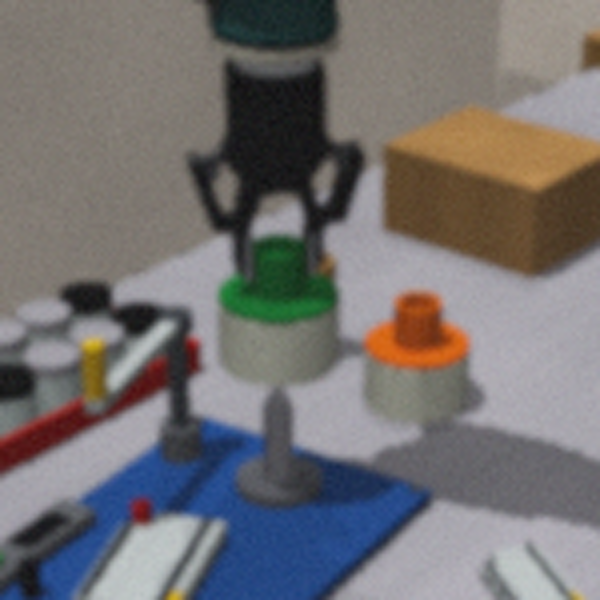

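View pics/t10.png

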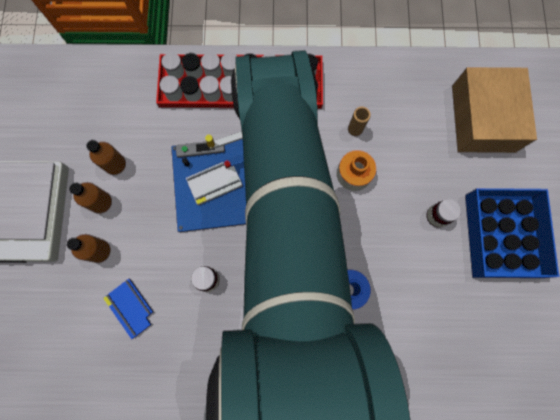

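apply_moves(
  motion=[
    [-1.5,0,10,0,0,0],
    [0,0,10,0,0,0],
    [0,0,6,0,0,0],
    [0,0,0,0,0,0],
    [0,0,0,0,0,0],
    [0,0,0,0,0,0],
  ],
)

```text
t: 9.57
tcp_pos: [0.5933, -0.0194, 0.2014]
eef_rot: [[0.79, -0.613, 0.0], [-0.613, -0.79, 0.0], [-0.0, -0.0, -1.0]]
force: [0.2, -0.7, -1.8]
width: 0.485
```

Run:
```python
from meas import *
c,s=capw("w11.png"); print(s["t"],s["tcp_pos"],s["force"],s["width"],s["qvel"].round(1))
z=cv2.resize(c["frame"][200:350,200:370],None,fx=4.5,fy=3.9,interpolation=2); z=np.clip(z.astype(float)*1.6,0,255).astype(np.uint8)
cv2.imwrite("pics/z11.png",z[:,:,::-1])
```

```text
9.5667 [ 0.59328163 -0.01937945  0.20135278] [ 0.21262161 -0.74956607 -1.75610142] 0.4845488728180311 [ 0.  -0.2  0.  -0.2  0.   0.  -0. ]
```

View pics/z11.png

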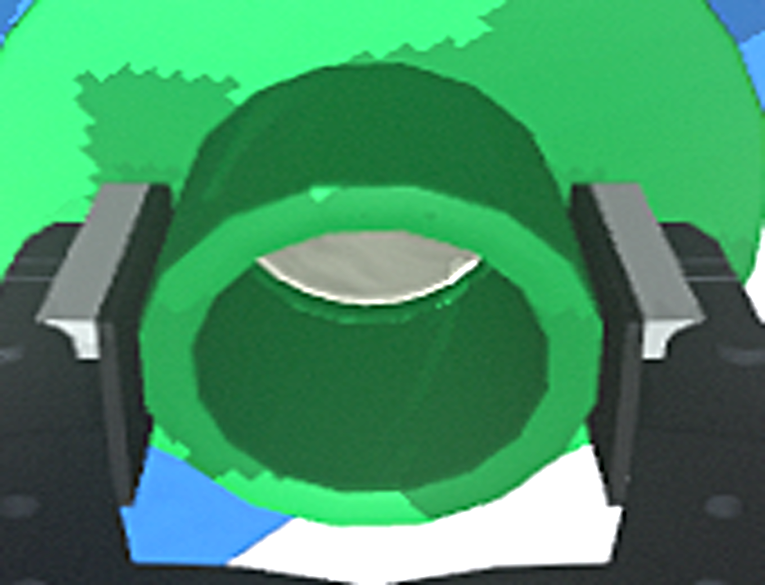

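apply_moves(
  motion=[
    [-0.5,0,3,0,0,0],
    [0,0,3,0,0,0],
    [0,0,3,0,0,0],
    [0,0,3,0,0,0],
    [0,0,3,0,0,0],
    [0,0,3,0,0,0],
    [0,0,0,0,0,0],
    [0,0,0,0,0,0],
  ],
)

```text
t: 10.28
tcp_pos: [0.5927, -0.0191, 0.1831]
eef_rot: [[0.79, -0.613, -0.0], [-0.613, -0.79, 0.0], [-0.0, 0.0, -1.0]]
force: [0.6, 0.1, -2.3]
width: 0.488
```

Run:
```python
from meas import *
s=sense(); print(s["t"],s["tcp_pos"],s["force"],s["wrist_torque"],s["width"])
a=cap("side","s12.png")
cv2.imwrite("pics/sz12.png",cv2.resize(a["frame"][130:250,190:310],None,fx=5,fy=5,interpolation=2)[:,:,::-1])
```

```text
10.2833 [ 0.59270674 -0.01906624  0.18308839] [ 0.56483311  0.09335724 -2.2777154 ] [-0.02412075 -0.04954776 -0.01523941] 0.4877174506188338
```

View pics/sz12.png

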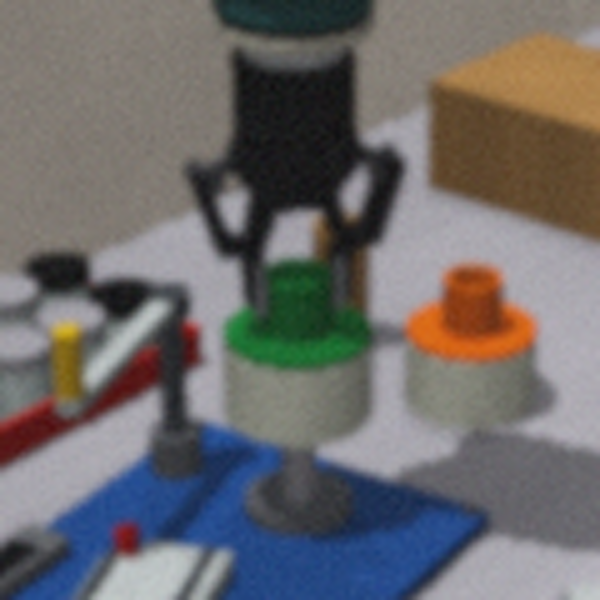

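The underside is past the spindle tip with no contact force. I'll keep lowering slowly.

apply_moves(
  motion=[
    [0,0,4,0,0,0],
    [0,0,4,0,0,0],
    [0,0,4,0,0,0],
    [0,0,4,0,0,0],
    [0,0,4,0,0,0],
    [0,0,4,0,0,0],
  ],
)

```text
t: 10.83
tcp_pos: [0.5927, -0.0191, 0.1587]
eef_rot: [[0.79, -0.613, -0.0], [-0.613, -0.79, 0.0], [-0.0, 0.0, -1.0]]
force: [0.7, -0.6, -1.3]
width: 0.482
```

apply_moves(
  motion=[
    [0,0,4,0,0,0],
    [0,0,4,0,0,0],
    [0,0,4,0,0,0],
    [0,0,4,0,0,0],
    [0,0,4,0,0,0],
    [0,0,4,0,0,0],
    [0,0,4,0,0,0],
    [0,0,3,0,0,0],
  ],
)

```text
t: 11.5
tcp_pos: [0.5927, -0.0191, 0.1278]
eef_rot: [[0.79, -0.613, -0.0], [-0.613, -0.79, 0.0], [-0.0, 0.0, -1.0]]
force: [-0.0, -0.2, -3.1]
width: 0.489
```

apply_moves(
  motion=[
    [0,0,1,0,0,0],
    [0,0,1,0,0,0],
    [0,0,0,0,0,0],
    [0,0,0,0,0,0],
  ],
)

```text
t: 11.83
tcp_pos: [0.5928, -0.0191, 0.1264]
eef_rot: [[0.79, -0.613, 0.0], [-0.613, -0.79, 0.0], [0.0, -0.0, -1.0]]
force: [-0.1, -0.8, -2.6]
width: 0.489
```

apply_moves(
  motion=[
    [0,0,1.5,0,0,0],
    [0,0,1.5,0,0,0],
    [0,0,1,0,0,0],
    [0,0,1,0,0,0],
    [0,0,1,0,0,0],
    [0,0,0,0,0,0],
  ],
)

```text
t: 12.33
tcp_pos: [0.5926, -0.0191, 0.12]
eef_rot: [[0.79, -0.613, -0.0], [-0.613, -0.79, 0.0], [-0.0, 0.0, -1.0]]
force: [-0.3, 0.1, -2.5]
width: 0.489
```

apply_moves(
  motion=[
    [0,0,1,0,0,0],
    [0,0,1,0,0,0],
    [0,0,1,0,0,0],
    [0,0,0,0,0,0],
  ],
)

```text
t: 12.67
tcp_pos: [0.593, -0.019, 0.1184]
eef_rot: [[0.79, -0.613, 0.001], [-0.613, -0.79, -0.0], [0.001, -0.0, -1.0]]
force: [-6.4, 1.1, 15.6]
width: 0.494
```

The roll has seated: the force rose at TCP z 0.118, as predicted. Releasing it.

apply_moves(
  motion=[
    [0,0,-0.5,0,0,0],
    [0,0,0,0,0,0],
    [0,0,0,0,0,0],
    [0,0,0,0,0,0],
    [0,0,0,0,0,0],
    [0,0,0,0,0,0],
  ],
  fingers=-1,
)

```text
t: 13.17
tcp_pos: [0.5927, -0.0191, 0.1177]
eef_rot: [[0.79, -0.613, -0.0], [-0.613, -0.79, 0.0], [-0.0, 0.0, -1.0]]
force: [0.0, 0.0, -1.4]
width: 1.0
```

Run:
```python
from meas import *
c,s=capw("w13.png"); print(s["t"],s["tcp_pos"],s["force"],s["width"])
a=cap("side","s13.png")
cv2.imwrite("pics/sz13.png",cv2.resize(a["frame"][130:250,190:310],None,fx=5,fy=5,interpolation=2)[:,:,::-1])
```

```text
13.1667 [ 0.59273497 -0.01911666  0.11768469] [ 0.02227207  0.03672005 -1.39515161] 0.9995086412119487
```

View pics/sz13.png

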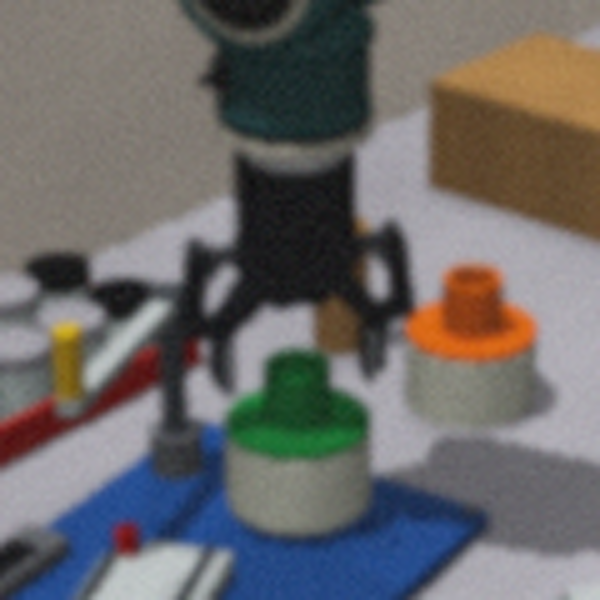

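View pics/w13.png

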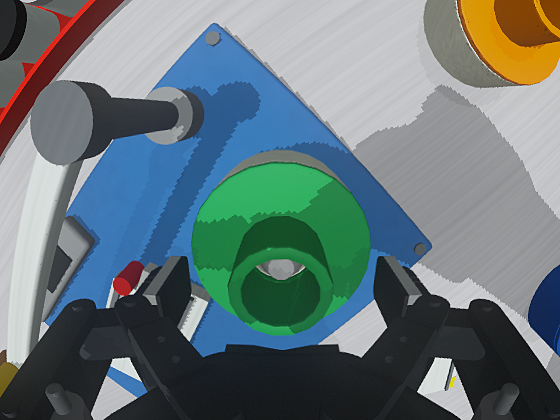

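The roll is down on its seat and released, with the spindle visible inside the bore at (283,265). Next is the knob.

apply_moves(
  motion=[
    [0,0,-20,0,0,0],
    [0,0,-30,0,0,0],
    [0,0,-35,0,0,0],
    [0,0,-35,0,0,0],
    [0,0,-14,0,0,0],
    [0,0,0,0,0,0],
  ],
)

```text
t: 13.77
tcp_pos: [0.5942, -0.0191, 0.2558]
eef_rot: [[0.79, -0.613, 0.006], [-0.613, -0.79, -0.0], [0.005, -0.003, -1.0]]
force: [0.6, 0.5, 0.0]
width: 0.998
```

Run:
```python
from meas import *
plan([.647,.128,.250],-37.8)
c=load("t10.png"); hsv=cv2.cvtColor(c["frame"],cv2.COLOR_RGB2HSV); m=roi(cv2.inRange(hsv,(22,110,60),(36,255,255)),(195,125,225,155)); y,x=np.nonzero(m); print(onz(c,x.mean(),y.mean(),.175))
```

```text
from [594.2 -19.1 255.8] th -37.83 n 5 d [ 52.8 147.1  -5.8] tilt [ 0.0057 -0.0002]
[[-9.7, -29.7, 1.2, 0.0, 0.0, -0.01], [-9.7, -29.7, 1.2, 0.0, 0.0, -0.01], [-9.7, -29.7, 1.2, 0.0, 0.0, -0.01], [-9.7, -29.7, 1.2, 0.0, 0.0, -0.01], [-9.7, -29.7, 1.2, 0.0, 0.0, -0.01]]
[0.63938536 0.1314698  0.175     ]
```

apply_moves(
  motion=[
    [-10.8,-29.3,1,0,0,0],
    [-10.8,-29.3,1,0,0,0],
    [-10.8,-29.3,1,0,0,0],
    [-10.8,-29.3,1,0,0,0],
    [-10.8,-29.3,1,0,0,0],
    [0,0,0,0,0,0],
    [0,0,0,0,0,0],
    [0,0,0,0,0,0],
  ],
  fingers=0,
)

```text
t: 14.43
tcp_pos: [0.6397, 0.1293, 0.2459]
eef_rot: [[0.79, -0.613, -0.001], [-0.613, -0.79, -0.001], [-0.001, 0.001, -1.0]]
force: [-0.0, -0.3, -0.2]
width: 0.503
```

Run:
```python
from meas import *
c,s=capw("w14.png"); print(s["t"],s["tcp_pos"],s["force"],s["width"])
```

```text
14.4333 [0.63969448 0.12926778 0.24589924] [-0.02506816 -0.25210324 -0.24566775] 0.5026102802146656
```

View pics/w14.png

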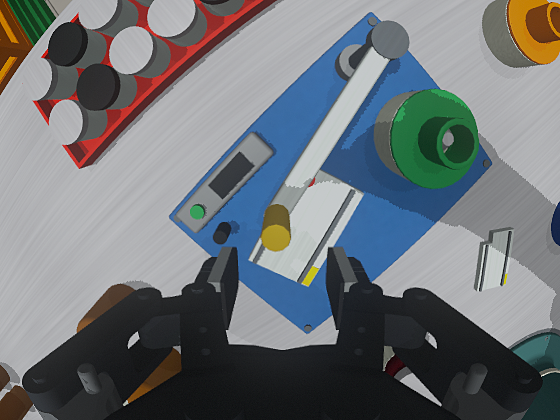

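Run:
```python
from meas import *
c=load("w14.png"); s=sense(); k=wonz(c,s,276,238,.192); print(k)
H=np.array([.6915,-.0077]); print(np.hypot(*(k[:2]-H)))
y=np.radians(7.5); P=lambda a:H+.148*(np.array([[np.cos(y),-np.sin(y)],[np.sin(y),np.cos(y)]])@[-np.cos(a),np.sin(a)])
v=k[:2]-H; a0=np.pi-np.arctan2(v[1],v[0])+y; print("a0",a0)
t=np.radians(th(s));X=np.array([np.cos(t),np.sin(t)]);Y=np.array([np.sin(t),-np.cos(t)])
print("down",(P(a0)-s["tcp_pos"][:2])@X*1000,(P(a0)-s["tcp_pos"][:2])@Y*1000)
L=np.linspace(a0,0.0,13); q=[P(a) for a in L]
print([[round(float((q[i+1]-q[i])@X*1000),1),round(float((q[i+1]-q[i])@Y*1000),1)] for i in range(12)],q[-1])
```

```text
[0.64235212 0.13099617 0.192     ]
0.14714666666811438
a0 1.3611454790770863
down -0.1504283850892728 -3.8699147032167502
[[-8.2, 14.6], [-6.5, 15.5], [-4.7, 16.1], [-2.9, 16.5], [-1.0, 16.7], [0.9, 16.8], [2.8, 16.5], [4.7, 16.1], [6.5, 15.5], [8.2, 14.7], [9.8, 13.6], [11.3, 12.4]] [ 0.54476616 -0.02701788]
```

apply_moves(
  motion=[
    [0,-4,22,0,0,0],
    [0,0,22,0,0,0],
    [0,0,23,0,0,0],
    [0,0,0,0,0,0],
    [0,0,0,0,0,0],
  ],
)

```text
t: 14.9
tcp_pos: [0.642, 0.1318, 0.1794]
eef_rot: [[0.789, -0.614, -0.002], [-0.614, -0.789, -0.001], [-0.001, 0.002, -1.0]]
force: [1.0, -0.1, -0.2]
width: 0.503
```

Run:
```python
from meas import *
s=sense(); print(s["tcp_pos"],s["force"])
H=np.array([.6915,-.0077]);y=np.radians(7.5); P=lambda a:H+.148*(np.array([[np.cos(y),-np.sin(y)],[np.sin(y),np.cos(y)]])@[-np.cos(a),np.sin(a)])
L=np.linspace(1.361,-0.06,15); q=[P(a) for a in L]; t0=th(s)
for i in range(14):
    t=np.radians(t0+max(0,i-2)*4);X=np.array([np.cos(t),np.sin(t)]);Y=np.array([np.sin(t),-np.cos(t)]); d=(q[i+1]-q[i])*1000
    print([round(float(d@X),1),round(float(d@Y),1),0,0,0,-4 if i>=2 and i<13 else 0])
print(q[-1])
```

```text
[0.64202526 0.1317907  0.17940453] [ 1.00284998 -0.08060899 -0.21098457]
[-7.4, 13.0, 0, 0, 0, 0]
[-6.1, 13.7, 0, 0, 0, 0]
[-4.7, 14.3, 0, 0, 0, -4]
[-4.2, 14.4, 0, 0, 0, -4]
[-3.7, 14.5, 0, 0, 0, -4]
[-3.3, 14.7, 0, 0, 0, -4]
[-2.8, 14.8, 0, 0, 0, -4]
[-2.3, 14.8, 0, 0, 0, -4]
[-1.9, 14.9, 0, 0, 0, -4]
[-1.4, 15.0, 0, 0, 0, -4]
[-0.9, 15.0, 0, 0, 0, -4]
[-0.4, 15.0, 0, 0, 0, -4]
[0.0, 15.0, 0, 0, 0, -4]
[0.5, 15.0, 0, 0, 0, 0]
[ 0.54618858 -0.03578186]
```

apply_moves(
  motion=[
    [-7.4,13,0,0,0,0],
    [-6,13.7,0,0,0,0],
    [-4.7,14.3,0,0,0,-4],
    [-4.2,14.4,0,0,0,-4],
    [-3.7,14.5,0,0,0,-4],
    [-3.3,14.7,0,0,0,-4],
    [-2.8,14.8,0,0,0,-4],
    [-2.3,14.8,0,0,0,-4],
  ],
)

```text
t: 15.57
tcp_pos: [0.557, 0.0529, 0.1818]
eef_rot: [[0.972, -0.236, 0.002], [-0.236, -0.972, 0.0], [0.002, -0.001, -1.0]]
force: [-0.4, 0.7, -0.6]
width: 0.502
```

apply_moves(
  motion=[
    [-1.9,14.9,0,0,0,-4],
    [-1.4,15,0,0,0,-4],
    [-0.9,15,0,0,0,-4],
    [-0.4,15,0,0,0,-4],
    [0,8,0,0,0,-4],
    [0,0,0,0,0,0],
    [0,0,0,0,0,0],
  ],
)

```text
t: 16.15
tcp_pos: [0.5451, -0.0134, 0.1811]
eef_rot: [[0.995, 0.104, 0.002], [0.104, -0.995, -0.0], [0.002, 0.0, -1.0]]
force: [-0.5, -0.2, 0.4]
width: 0.501
```

Run:
```python
from meas import *
c,s=capw("w15.png"); print(s["t"],s["tcp_pos"],th(s),s["force"],s["width"])
```

```text
16.15 [ 0.54506542 -0.01343391  0.18114271] 5.970249284993772 [-0.53714271 -0.15703989  0.37472098] 0.501259631823298
```

View pics/w15.png

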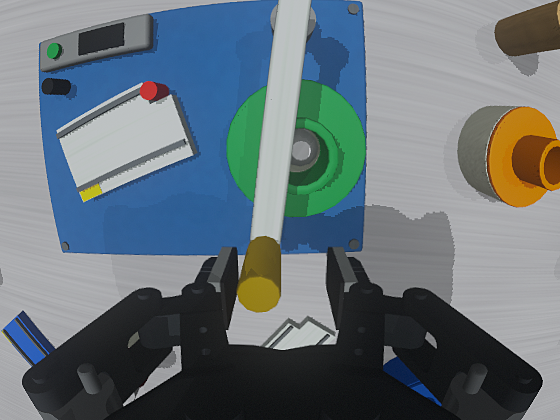

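The knob is against the left pad with about 25 mm to go to the stop.

apply_moves(
  motion=[
    [0,8,0,0,0,0],
    [0,7,0,0,0,0],
    [0,5,0,0,0,0],
    [0,2,0,0,0,0],
    [0,0,0,0,0,0],
    [0,0,0,0,0,0],
  ],
)

```text
t: 16.7
tcp_pos: [0.5469, -0.0349, 0.1797]
eef_rot: [[0.994, 0.107, -0.0], [0.107, -0.994, 0.0], [-0.0, -0.0, -1.0]]
force: [0.6, -0.9, 0.1]
width: 0.498
```

apply_moves(
  motion=[
    [0,1,0,0,0,0],
    [0,1,0,0,0,0],
    [0,1,0,0,0,0],
    [0,0,0,0,0,0],
    [0,0,0,0,0,0],
  ],
)

```text
t: 17.12
tcp_pos: [0.5472, -0.0379, 0.1798]
eef_rot: [[0.994, 0.108, 0.0], [0.108, -0.994, 0.0], [0.0, -0.0, -1.0]]
force: [0.4, -0.7, 1.0]
width: 0.503
```

apply_moves(
  motion=[
    [0,1,0,0,0,0],
    [0,1,0,0,0,0],
    [0,1,0,0,0,0],
    [0,0,0,0,0,0],
    [0,0,0,0,0,0],
  ],
)

```text
t: 17.53
tcp_pos: [0.5474, -0.0389, 0.1797]
eef_rot: [[0.994, 0.109, -0.0], [0.109, -0.994, 0.002], [-0.0, -0.002, -1.0]]
force: [-1.1, 11.2, 0.6]
width: 0.5
```

apply_moves(
  motion=[
    [0,1,0,0,0,0],
    [0,1,0,0,0,0],
    [0,0,0,0,0,0],
    [0,0,0,0,0,0],
  ],
)

```text
t: 17.87
tcp_pos: [0.5474, -0.0392, 0.1797]
eef_rot: [[0.994, 0.111, -0.001], [0.111, -0.994, 0.004], [-0.0, -0.004, -1.0]]
force: [-4.0, 21.3, 1.9]
width: 0.501
```

Run:
```python
from meas import *
c,s=capw("w16.png"); print(s["t"],s["tcp_pos"],th(s),s["force"],s["width"])
```

```text
17.8667 [ 0.54743817 -0.03922116  0.17972748] 6.372301891766333 [-3.97739114 21.2743377   1.93361868] 0.5009532533527867
```

View pics/w16.png

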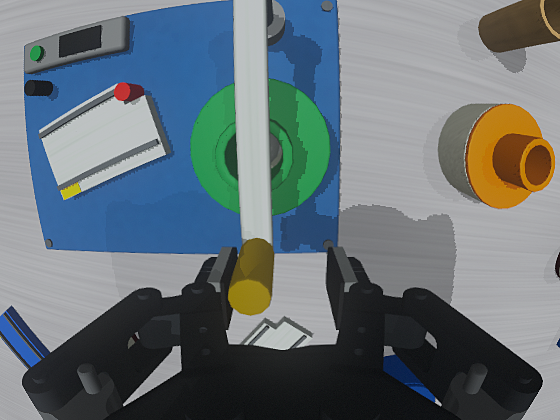

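The keeper is at its stop, with 21 N of reaction. I'll back off, lift, and view the plate.

apply_moves(
  motion=[
    [0,-8,0,0,0,0],
    [0,-9,0,0,0,0],
    [0,0,0,0,0,0],
    [0,0,-20,0,0,0],
    [0,0,-25,0,0,0],
    [0,0,-15,0,0,0],
    [0,0,0,0,0,0],
  ],
)

```text
t: 18.5
tcp_pos: [0.5472, -0.0262, 0.2429]
eef_rot: [[0.994, 0.107, 0.004], [0.107, -0.994, -0.001], [0.004, 0.001, -1.0]]
force: [0.4, 0.0, -0.3]
width: 0.5
```

Run:
```python
from meas import *
print(sense()["force"]); plan([.521,.116,.230],24.6,6)
```

```text
[ 0.41007272  0.02606597 -0.28226187]
from [547.2 -26.2 242.9] th 6.16 n 6 d [-26.2 142.2 -12.9] tilt [ 0.0045 -0.0008]
[[-1.8, -24.0, 2.2, 0.0, 0.0, -3.07], [-0.5, -24.1, 2.2, 0.0, 0.0, -3.07], [0.8, -24.1, 2.2, 0.0, 0.0, -3.07], [2.1, -24.0, 2.2, 0.0, 0.0, -3.07], [3.4, -23.9, 2.2, 0.0, 0.0, -3.07], [4.6, -23.6, 2.2, 0.0, 0.0, -3.07]]
```

apply_moves(
  motion=[
    [-1.8,-24,2,0,0,-3],
    [-0.5,-24,2,0,0,-3],
    [0.8,-24,2,0,0,-3],
    [2,-24,2,0,0,-3],
    [3.4,-24,2,0,0,-3],
    [4.6,-23.6,2,0,0,-3],
    [0,0,0,0,0,0],
    [0,0,0,0,0,0],
  ],
  fingers=-1,
)

```text
t: 19.17
tcp_pos: [0.5198, 0.1169, 0.2273]
eef_rot: [[0.912, 0.411, -0.001], [0.411, -0.912, 0.0], [-0.0, -0.0, -1.0]]
force: [0.6, -0.3, -0.2]
width: 1.001
```

apply_moves(
  motion=[
    [0,0,0,0,0,0],
    [0,0,0,0,0,0],
  ],
)

```text
t: 19.33
tcp_pos: [0.5203, 0.115, 0.2276]
eef_rot: [[0.913, 0.408, -0.0], [0.408, -0.913, -0.0], [-0.0, 0.0, -1.0]]
force: [0.4, -0.7, -0.5]
width: 1.004
```

Run:
```python
from meas import *
c,s=capw("w17.png"); print(s["t"],s["tcp_pos"],th(s),s["force"],s["width"])
cv2.imwrite("pics/z17.png",cv2.resize(c["frame"][80:280,150:400],None,fx=3.2,fy=3,interpolation=2)[:,:,::-1])
```

```text
19.3333 [0.52034493 0.11500643 0.22758821] 24.05310659742103 [ 0.42333076 -0.67269634 -0.50805639] 1.0037613459523245
```

View pics/w17.png

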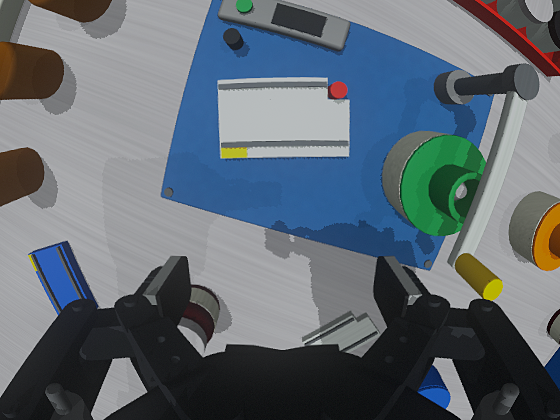

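The plate is seen nearly square to the tool. Its near edge runs from (220,158) to (350,157), yellow at the left, with the red peg at (338,90). A jam jar stands near the left finger, so I'll compute the clearances.

```bash
python3 - <<'E'
from meas import *
c=load("w17.png"); s=sense(); s0=dict(eef_rot=np.eye(3),tcp_pos=np.zeros(3)); zt=.2276
for n,u,v,z in(("yc",220.5,159,.03),("nr",350,158,.03),("fl",218,80,.03),("fr-notch",328,78,.03),("red",338,90,.045),("dark",234,39,.045)):
    print(n,wonz(c,s,u,v,z).round(4),(wonz(c,s0,u,v,zt-z)*1000).round(1)[:2])
a=wonz(c,s,220.5,159,.03)-wonz(c,s,350,158,.03); print("plate y angle",np.degrees(np.arctan2(-a[0],a[1])),np.hypot(a[0],a[1]))
t=load("t1.png"); print("jar top",onz(t,204,274,.085)); hs=load("top0.png"); print(onz(hs,204,274,.085))
# dispenser yaw from base corners
b1,b2=wonz(c,s,163,196,.015),wonz(c,s,430,270,.015); print(b1,b2,np.degrees(np.arctan2(-(b1-b2)[0],(b1-b2)[1])),np.hypot(*(b1-b2)[:2]))
E
python3 - <<'E'
import sys; sys.path.insert(0,'.')
from h import *
import os; os.chdir('.')
t=load("top0.png"); cv2.imwrite("pics/jar.png",cv2.resize(t["frame"][255:305,180:310],None,fx=6,fy=6,interpolation=2)[:,:,::-1])
E
```

```text
yc [0.5204 0.1814 0.03  ] [ 27.1 -60.7]
nr [0.5742 0.0639 0.03  ] [28.3 68.6]
fl [0.5919 0.2145 0.03  ] [105.9 -61.7]
fr-notch [0.6367 0.1175 0.03  ] [107.3  45.1]
red [0.628  0.1056 0.045 ] [94.5 52.5]
dark [0.6334 0.2135 0.045 ] [143.4 -43.8]
plate y angle 24.6033969856015 0.1293317702136302
jar top [0.33581294 0.14497713 0.085     ]
[0.33581294 0.14497713 0.085     ]
[0.45361851 0.22882229 0.015     ] [ 0.49640778 -0.09804237  0.015     ] 7.458077671376056 0.32965349256761495
```

View pics/jar.png

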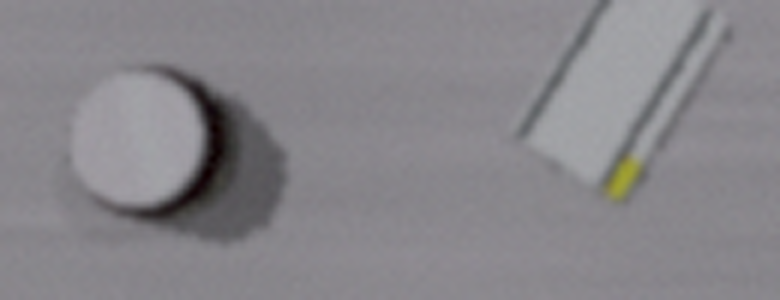

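Run:
```python
from meas import *
c=load("w17.png"); s0=dict(eef_rot=np.eye(3),tcp_pos=np.zeros(3))
for u,v,y in((188,257,-.0425),(375,257,.0425),(189,298,-.0425),(237,248,-.0212),(328,248,.0212),(231,329,-.0212)):
    o,d=wray(c,s0,u,v); p=o+d*(y-o[1])/d[1]; print(u,v,(p*1000).round(1))
```

```text
188 257 [  8.1 -42.5  10.2]
375 257 [ 8.9 42.5  8.6]
189 298 [-10.1 -42.5   3.8]
237 248 [  7.8 -21.2  22.3]
328 248 [12.  21.2 12.6]
231 329 [-16.2 -21.2 -10.1]
```

Measured from the image, the open fingertips sit about 9 mm ahead of the TCP, so TCP z = 0.029 puts them mid-plate and clear of the base. The jar is about 0.17 m away. Descending beside the edge.

apply_moves(
  motion=[
    [0,0,25,0,0,-0.5],
    [0,0,35,0,0,0],
    [0,0,35,0,0,0],
    [0,0,35,0,0,0],
    [0,0,30,0,0,0],
    [0,0,18,0,0,0],
    [0,0,0,0,0,0],
    [0,0,0,0,0,0],
  ],
)

```text
t: 20.05
tcp_pos: [0.5199, 0.1158, 0.0497]
eef_rot: [[0.909, 0.417, -0.001], [0.417, -0.909, -0.0], [-0.001, -0.0, -1.0]]
force: [-1.0, 0.5, 0.8]
width: 0.997
```

Run:
```python
from meas import *
c,s=capw("w18.png"); print(s["t"],s["tcp_pos"],th(s),s["force"],s["width"])
```

```text
20.05 [0.51994646 0.11579874 0.04965226] 24.634051700778404 [-0.9556721   0.46317597  0.77926738] 0.9974797511396021
```

View pics/w18.png

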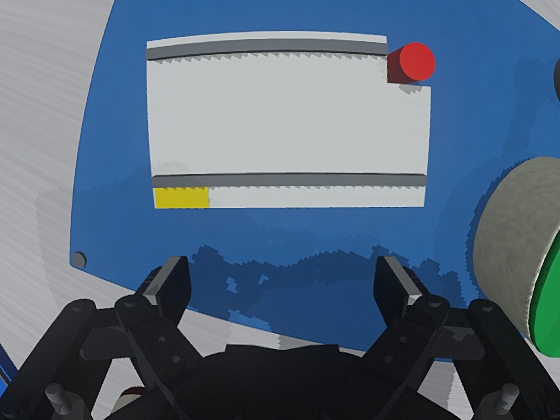

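Run:
```python
from meas import *
c=load("w18.png"); s0=dict(eef_rot=np.eye(3),tcp_pos=np.zeros(3)); zt=.0497
for n,u,v,z in(("yc",155,209,.03),("nr",424,207,.03),("fl",147,42,.03),("fr",387,37,.03),("red",417,62,.045)): print(n,(wonz(c,s0,u,v,zt-z)*1000).round(1)[:2])
```

```text
yc [ 28.1 -60. ]
nr [29.2 69. ]
fl [106.6 -60.5]
fr [107.3  46.8]
red [94.2 54.7]
```

apply_moves(
  motion=[
    [0,0,8,0,0,0],
    [0,0,7,0,0,0],
    [0,0,5,0,0,0],
    [0,0,0,0,0,0],
    [0,0,0,0,0,0],
  ],
)

```text
t: 20.52
tcp_pos: [0.52, 0.1162, 0.0297]
eef_rot: [[0.909, 0.418, -0.0], [0.418, -0.909, -0.0], [-0.0, -0.0, -1.0]]
force: [0.2, 0.5, 0.3]
width: 1.003
```

apply_moves(
  motion=[
    [4,0,0,0,0,0],
    [4,0,0,0,0,0],
    [3,0,0,0,0,0],
    [2,0,0,0,0,0],
    [2,0,0,0,0,0],
    [0,0,0,0,0,0],
  ],
)

```text
t: 21.02
tcp_pos: [0.5341, 0.1227, 0.0298]
eef_rot: [[0.909, 0.418, 0.0], [0.418, -0.909, 0.0], [0.0, -0.0, -1.0]]
force: [-0.5, 0.0, -0.5]
width: 0.999
```

apply_moves(
  motion=[
    [1,0,0,0,0,0],
    [1,0,0,0,0,0],
    [1,0,0,0,0,0],
    [0,0,0,0,0,0],
  ],
)

```text
t: 21.35
tcp_pos: [0.5365, 0.1238, 0.0298]
eef_rot: [[0.909, 0.417, -0.0], [0.417, -0.909, 0.0], [-0.0, -0.0, -1.0]]
force: [-0.6, -0.5, 0.5]
width: 1.0
```

Run:
```python
from meas import *
c,s=capw("w19.png"); print(s["t"],s["tcp_pos"],th(s),s["force"],s["wrist_torque"])
```

```text
21.35 [0.53646871 0.12375482 0.02978487] 24.675301466083102 [-0.60456816 -0.51974458  0.46269671] [0.02174731 0.02871209 0.00899882]
```

View pics/w19.png

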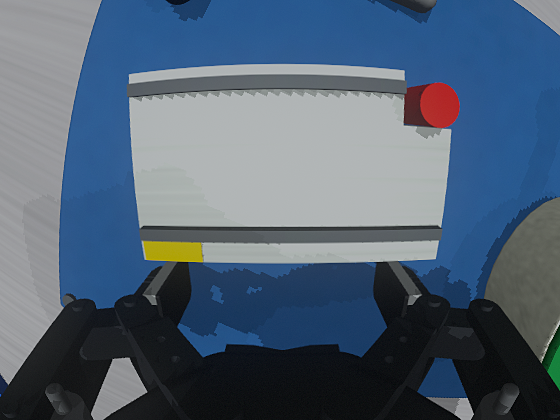

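apply_moves(
  motion=[
    [1,0,0,0,0,0],
    [0,0,0,0,0,0],
    [0,0,0,0,0,0],
  ],
)

```text
t: 21.65
tcp_pos: [0.5371, 0.124, 0.0297]
eef_rot: [[0.909, 0.417, -0.001], [0.417, -0.909, -0.0], [-0.001, -0.0, -1.0]]
force: [-3.4, -1.8, 1.6]
width: 1.002
```

apply_moves(
  motion=[
    [1,0,0,0,0,0],
    [0,0,0,0,0,0],
    [0,0,0,0,0,0],
  ],
)

```text
t: 21.9
tcp_pos: [0.5373, 0.1241, 0.0295]
eef_rot: [[0.909, 0.417, -0.002], [0.417, -0.909, -0.001], [-0.002, 0.0, -1.0]]
force: [-9.0, -2.2, 5.2]
width: 1.0
```

Run:
```python
from meas import *
c,s=capw("w20.png"); print(s["t"],s["tcp_pos"],th(s),s["force"],s["wrist_torque"])
cv2.imwrite("pics/z20.png",cv2.resize(c["frame"][200:330,120:460],None,fx=2.3,fy=3,interpolation=2)[:,:,::-1])
```

```text
21.9 [0.53729029 0.12409049 0.02952927] 24.652774607883913 [-9.03091927 -2.20545585  5.20618267] [-0.77854065  1.64782909 -0.33601852]
```

View pics/z20.png

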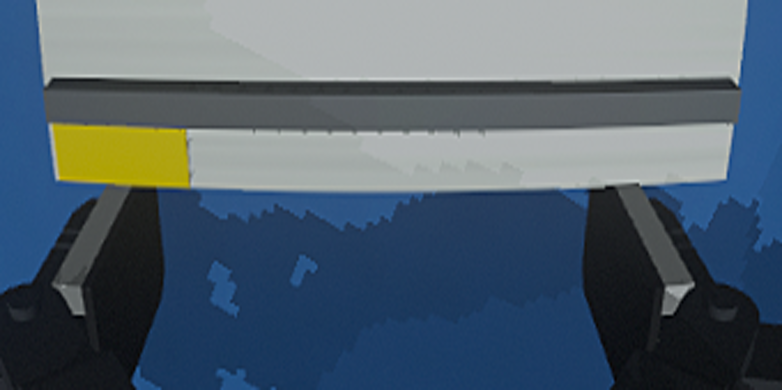

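The fingers are in contact with the edge at both the yellow corner and the notch end. I'll ease off slightly, then rotate the tool clockwise about the red peg.

apply_moves(
  motion=[
    [-0.5,0,0,0,0,0],
    [0.95,-1.3,0,0,0,1],
    [0.95,-1.3,0,0,0,1],
    [0.95,-1.3,0,0,0,1],
    [0.95,-1.3,0,0,0,1],
    [0,0,0,0,0,0],
    [0,0,0,0,0,0],
  ],
)

```text
t: 22.53
tcp_pos: [0.5386, 0.1304, 0.0296]
eef_rot: [[0.936, 0.353, -0.001], [0.353, -0.936, -0.001], [-0.001, 0.0, -1.0]]
force: [-4.9, -1.5, 2.2]
width: 0.999
```

Run:
```python
from meas import *
c,s=capw("w21.png"); print(s["t"],s["tcp_pos"],th(s),s["force"],s["wrist_torque"])
```

```text
22.5333 [0.53861464 0.13042066 0.02957342] 20.656721314336224 [-4.91292792 -1.49941976  2.1840992 ] [-0.42632456  1.11245161 -0.2673271 ]
```

View pics/w21.png

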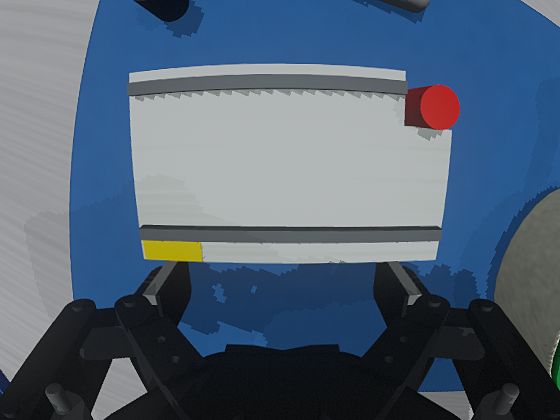

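The plate turns with the tool and the notch stays on the red peg, so I'll continue.

apply_moves(
  motion=[
    [0.95,-1.3,0,0,0,1],
    [0.95,-1.3,0,0,0,1],
    [0.95,-1.3,0,0,0,1],
    [0.95,-1.3,0,0,0,1],
    [0.95,-1.3,0,0,0,1],
    [0.95,-1.3,0,0,0,1],
    [0,0,0,0,0,0],
    [0,0,0,0,0,0],
  ],
)

```text
t: 23.25
tcp_pos: [0.5416, 0.1397, 0.0296]
eef_rot: [[0.967, 0.253, -0.001], [0.253, -0.967, -0.0], [-0.001, 0.0, -1.0]]
force: [-5.0, -1.5, 2.3]
width: 0.996
```

apply_moves(
  motion=[
    [0.95,-1.3,0,0,0,1],
    [0.95,-1.3,0,0,0,1],
    [0.95,-1.3,0,0,0,1],
    [0.95,-1.3,0,0,0,1],
    [0,0,0,0,0,0],
    [0,0,0,0,0,0],
  ],
)

```text
t: 23.75
tcp_pos: [0.5442, 0.1457, 0.0296]
eef_rot: [[0.983, 0.185, -0.001], [0.185, -0.983, -0.0], [-0.001, 0.0, -1.0]]
force: [-5.2, 0.4, 1.2]
width: 1.001
```

Run:
```python
from meas import *
c,s=capw("w22.png"); print(s["t"],s["tcp_pos"],th(s),s["force"],s["wrist_torque"])
```

```text
23.75 [0.54422646 0.14570186 0.02958086] 10.682207334360143 [-5.23211191  0.36410154  1.20547744] [-0.29233942  1.02012364 -0.2348796 ]
```

View pics/w22.png

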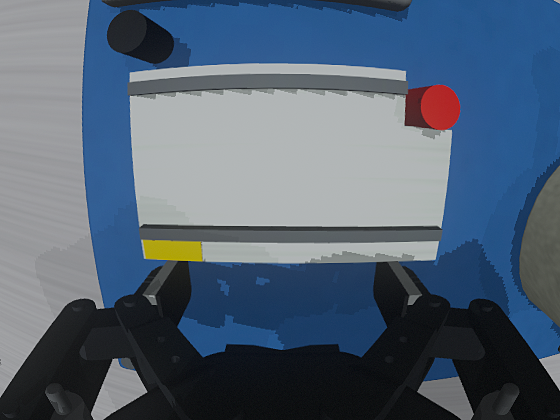

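About 3° remain, so I'm switching to small steps until the dark peg is felt.

apply_moves(
  motion=[
    [0.95,-1.3,0,0,0,1],
    [0.95,-1.3,0,0,0,1],
    [0.5,-0.65,0,0,0,0.5],
    [0,0,0,0,0,0],
    [0,0,0,0,0,0],
  ],
)

```text
t: 24.22
tcp_pos: [0.546, 0.1493, 0.0296]
eef_rot: [[0.99, 0.142, -0.001], [0.142, -0.99, -0.0], [-0.001, 0.0, -1.0]]
force: [-4.5, -1.0, 1.0]
width: 1.003
```

apply_moves(
  motion=[
    [0.5,-0.65,0,0,0,0.5],
    [0,0,0,0,0,0],
    [0,0,0,0,0,0],
  ],
)

```text
t: 24.47
tcp_pos: [0.5464, 0.1498, 0.0296]
eef_rot: [[0.991, 0.134, -0.001], [0.134, -0.991, -0.001], [-0.001, 0.0, -1.0]]
force: [-5.6, -1.7, 2.0]
width: 1.001
```

apply_moves(
  motion=[
    [0.5,-0.65,0,0,0,0.5],
    [0,0,0,0,0,0],
    [0,0,0,0,0,0],
  ],
)

```text
t: 24.72
tcp_pos: [0.5463, 0.1503, 0.0294]
eef_rot: [[0.992, 0.126, -0.002], [0.126, -0.992, -0.001], [-0.002, 0.001, -1.0]]
force: [-7.9, -4.0, 2.3]
width: 1.001
```

Run:
```python
from meas import *
c,s=capw("w23.png"); print(s["t"],s["tcp_pos"],th(s),s["force"],s["wrist_torque"])
```

```text
24.7167 [0.5462895  0.15031683 0.02939515] 7.224411399333803 [-7.92418391 -4.02289534  2.30171719] [-0.65990179  1.69558576  0.41996615]
```

View pics/w23.png

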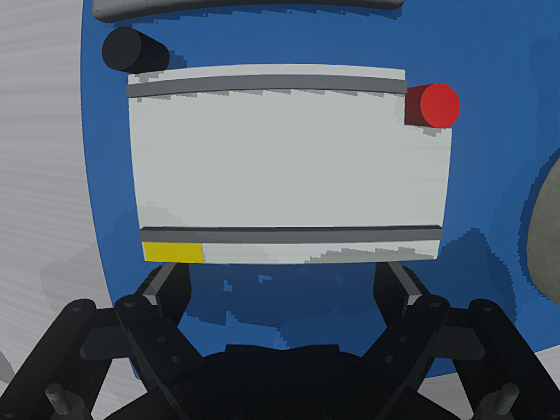

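The edge is flush on the dark peg: the torque has flipped and θ is 7.2° against a dispenser yaw of 7.5°. I'll back away and lift.

apply_moves(
  motion=[
    [-2,0,0,0,0,0],
    [-5,0,0,0,0,0],
    [-8,0,0,0,0,0],
    [-8,0,-10,0,0,0],
    [0,0,-35,0,0,0],
    [0,0,-35,0,0,0],
    [0,0,-35,0,0,0],
    [0,0,-35,0,0,0],
  ],
)

```text
t: 25.43
tcp_pos: [0.5237, 0.148, 0.1814]
eef_rot: [[0.992, 0.125, 0.0], [0.125, -0.992, 0.0], [0.0, -0.0, -1.0]]
force: [0.5, -1.1, 0.0]
width: 0.996
```

apply_moves(
  motion=[
    [0,0,-30,0,0,0],
    [0,0,-20,0,0,0],
    [0,0,0,0,0,0],
    [0,0,0,0,0,0],
    [0,0,0,0,0,0],
    [0,0,0,0,0,0],
  ],
)

```text
t: 25.93
tcp_pos: [0.5239, 0.1477, 0.2286]
eef_rot: [[0.992, 0.125, -0.002], [0.125, -0.992, -0.0], [-0.002, 0.0, -1.0]]
force: [-0.1, 0.4, -0.9]
width: 0.995
```

Run:
```python
from meas import *
c,s=capw("w24.png"); print(s["t"],s["tcp_pos"],th(s),s["force"],s["wrist_torque"],s["qvel"].round(1))
cap("side","s24.png"); cap("top","t24.png")
```

```text
25.9333 [0.52392302 0.14772414 0.22863271] 7.182788702829626 [-0.09436386  0.36773818 -0.93638031] [-0.02208925  0.00231926  0.03433263] [-0.1  0.3 -0.  -0.3 -0.1  0.2 -0. ]
```

View pics/w24.png

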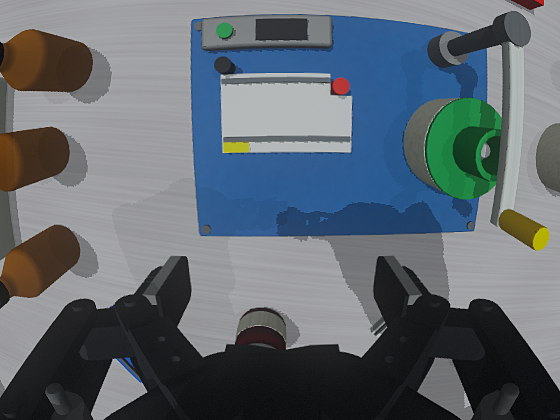

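View pics/s24.png

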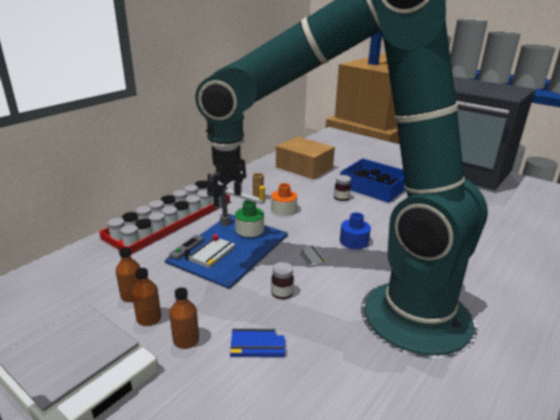

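The wrist view shows the plate square to the base with its edge on the dark peg at (224,65) and the notch on the red peg at (341,86). The roll is seated under the keeper. One numeric check before handing in.

Run:
```python
from meas import *
c=load("w24.png"); s=sense()
W=lambda u,v,z:wonz(c,s,u,v,z)
a=W(222,154,.03)-W(351,153,.03); b=W(200,236,.015)-W(474,231,.015); an=lambda d:np.degrees(np.arctan2(-d[0],d[1]))
print("plate",an(a),"base",an(b),"far edge",an(W(221,76,.03)-W(330,74,.03)))
red=W(341,86,.045); yc=W(222,154,.03); nr=W(351,153,.03); print(red,yc,nr)
y=np.radians(7.5); R=np.array([[np.cos(y),-np.sin(y)],[np.sin(y),np.cos(y)]])
print("yc from peg in own frame (expect -65,115)",R.T@(yc-red)[:2]*1000,"nr (-65,-13)",R.T@(nr-red)[:2]*1000)
k=W(540,239,.192); h=W(517,30,.147); v=R.T@(k-h)[:2]; print("keeper",np.pi-np.arctan2(v[1],v[0]) if v[1]>0 else -(np.pi+np.arctan2(v[1],v[0])),np.hypot(*v))
t=load("t24.png"); hsv=cv2.cvtColor(t["frame"],cv2.COLOR_RGB2HSV); m=roi(cv2.inRange(hsv,(22,110,60),(36,255,255)),(245,160,300,200)); yy,x=np.nonzero(m); print("knob top",len(x), onz(t,x.mean(),yy.mean(),.17) if len(x) else None)
```

```text
plate 7.762948422740392 base 7.667825695182415 far edge 8.016837735028298
[0.62876471 0.10525085 0.045     ] [0.54835512 0.21071544 0.03      ] [0.56577655 0.08292134 0.03      ]
yc from peg in own frame (expect -65,115) [-65.95578103 115.05787555] nr (-65,-13) [-65.36387101 -13.91687847]
keeper 0.013417854255153294 0.14737205714192683
knob top 76 [ 0.54678646 -0.02672928  0.17      ]
```

View pics/t24.png

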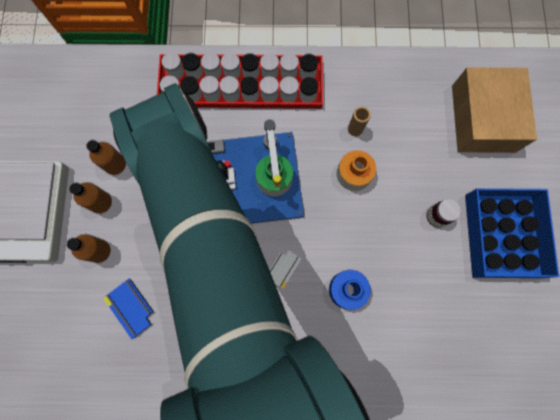

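All checks are good and the other objects haven't moved, so I'm handing in.

```bash
python3 -c "
from cell import finish_job; print(finish_job())"
```

```text
the job is handed in; nothing more can be done
None
```

The dispenser is loaded and the job was handed in at about 26 s of the 72 s allowed. No verdict is reported, so the figures below are my own last checks.

- **Keeper arm:** I swung it clear to about 1.36 rad, then pushed it back after loading until it pressed on its stop with about 21 N. It last measured 0.01 rad from the stop, with a limit of 0.12.
- **Green roll:** I lowered it held in the gripper until it met the seat at the predicted height. I then let it go, and the later views show it standing on the spindle under the keeper. I did not re-measure its distance from the spindle axis after release.
- **Guide plate:** I pushed its near long edge with both open fingers, one at the yellow corner and one at the notch end, and turned it about the red peg until I felt the dark peg. It measured 0.1–0.35° from the base edge, and the notch sat within about 1 mm of the red peg. The plate was not lifted.
- **Other objects:** The orange roll, honey bottles, bare core and right-hand jam jar look unmoved in the last top view. The arm hid the other jar there, but the side view shows it where it was.

The top and wrist cameras differed by up to about 4 mm on the spindle position. I aimed between the two values, and the roll went down with no side force until it reached the seat.

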